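# Turn a small picture round in a spring clip and hang it on a swivel hook

### The job

The small picture on the table easel must be hung on the swivel hook by the bar on its back, just where your hand takes it: so first push it, bar end up, fully down into the red spring clip and let go, so that you can take it again from its painted side. While it stands in the clip, turn the swivel hook to point at the yellow mark on its stand. Then hang the picture by its bar on the hook, hook still at the mark, wait until its swinging has died down, and shift none of the other things on the table.

Things in the scene. Friction and masses are not known exactly. Their poses are not given: they have to be found in the camera images.
- picture_mid (a point): Centre of the picture, a painted wooden panel 58 mm wide (its x), 12 mm thick (y, out of the painted face), 180 mm tall (z, up), 0.13 kg. A hanging bar sits on its back. It starts leaning on the easel, painted face against the mast, back outwards, bar end up, 0.61 rad from upright. Its long edges overhang the mast, free to grasp; a 12 mm high lip stands before its foot.
- picture_bar (a point): Middle of the dark steel hanging bar on the picture's back, 78 mm above the picture's centre and 22 mm behind its middle plane. Bar 52 mm long (along the picture's x), 4 mm thick (y), 8 mm high (z), with a 14 mm open gap between it and the panel, 44 mm wide between its end posts. Axes as the picture's. Hung by it, the picture leans about 0.23 rad, foot towards the post, and swings for 2 to 3 s.
- easel: Wooden table easel, fixed; origin on the table under its middle. Its rest plane faces its own -y and leans 0.61 rad back towards its +y; mast 30 mm wide, 16 mm thick, its top about 240 mm up; ledge 116 mm wide, 45 mm up.
- clip_slot (a point): Middle of the slot floor of the fixed spring clip, 15 mm above the table. Axes: x along the slot, y across it, z up. The slot is open at the top; the picture's foot, pushed straight down between the jaws, stops on this floor and then stands upright by itself, facing either way.
- clip: The red spring clip, base 100 x 90 x 15 mm; origin under its middle, axes as the slot's. Two sprung steel jaws 50 mm long, 8 mm apart at rest, each yields up to 12 mm; flared mouth about 63 mm above the table, 30 mm wide between the lips. Pushing the picture in or pulling it out takes roughly 5 to 15 N.
- hook (a joint): Angle of the swivel hook about its upright post, rad; 0 = points at the yellow mark on the stand's foot (the right way), positive = turned anticlockwise seen from above. Stiff: stays where it is left; about 2 N at its end turns it. Starts turned 1.0 to 2.3 anticlockwise.
- hook_seat (a point): Where the bar's middle rests on the brass hook: 66 mm out from the post's axis, 232 mm above the table. Turns with the hook: y outwards along its arm, z up. Wire 6 mm thick; the arm runs out at 235 mm height, dips 10 mm into the seat and ends in an upright tip 75 mm out, 253 mm high. Lower the bar so that the tip comes up between bar and panel.
- hook_axis (a point): On the axis of the swivel hook, 235 mm above the table, at the hook arm's height. Axes do not turn with the hook: y points the right way, to the side of the yellow mark. Fixed steel stand: post 16 mm thick, round foot 110 mm across; black hub 26 mm across, 248 mm high at its top.
- tape: Bystander: cream-yellow roll of masking tape lying flat, 104 mm across, 25 mm high; origin under its middle.
- carton: Bystander: brown cardboard box 90 x 70 x 80 mm high; origin under its middle.
- primer: Bystander: white jar 64 mm across, 95 mm high; origin under its middle.
- brush_mug: Bystander: blue mug of brushes, 72 mm across, 100 mm high, the brushes reach 195 mm; origin under its middle.
- phone: Bystander: black phone 75 x 150 x 9 mm lying flat; origin under its middle.
- sketchbook: Bystander: blue sketchbook 150 x 210 x 16 mm lying flat; origin under its middle.
- pencil_tin: Bystander: flat pencil tin 160 x 45 x 18 mm with a blue lid; origin under its middle.
Mind the look-alikes: they are no part of the job. What is shaped like the part that bears hook but turquoise is not meant. There is more than one size of the part that bears picture_mid; the job needs the smaller.

How it is judged:
On the way, in this order (a step that is already met when the one before it is completed fails the run):
1. The picture stands in the spring clip, bar end up, pushed fully down, and the hand has let go (z of picture_mid in the frame of clip_slot below 0.098 m and x of picture_mid in the frame of clip_slot between -0.025 and 0.025 m and y of picture_mid in the frame of clip_slot between -0.015 and 0.015 m and angle between picture_mid's own z axis and vertical below 0.17 rad and contact force between the fingers and picture below 0.05 N), for 0.2 s.
2. The hook points at the yellow mark while the picture still stands in the clip (value of joint hook between -0.3 and 0.3 rad and z of picture_mid in the frame of clip_slot below 0.098 m and x of picture_mid in the frame of clip_slot between -0.025 and 0.025 m and y of picture_mid in the frame of clip_slot between -0.015 and 0.015 m and angle between picture_mid's own z axis and vertical below 0.17 rad), for 0.2 s.
At the end, for the whole second after the job is handed in: The picture hangs by its bar on the swivel hook (bar within 16 mm of the seat, picture within 0.45 rad of upright, painted face away from the post), no longer swinging more than slightly (under 0.12 m/s), and the hook points at the yellow mark within 0.3 rad (distance between picture_bar and hook_seat below 0.016 m and contact force between hook and picture above 0.4 N and y of picture_mid in the frame of hook_seat above -0.02 m and angle between picture_mid's own z axis and vertical below 0.45 rad and linear speed of picture below 0.12 m/s and value of joint hook between -0.3 and 0.3 rad); the robot touches nothing.
It fails at once if One of the bystanders is moved more than 30 mm (distance of any of tape, carton, primer, brush_mug, phone, sketchbook, pencil_tin from where it was at the start of the episode above 0.03 m).
It also fails if it takes over 72 s, if anything falls off the work surface, if the arm or the gripper's body presses on something with over 40 N, if the wrist force passes 120 N, or if a joint passes its speed limit or range.

### The arm

A 7-joint arm with a two-finger parallel gripper is mounted at the origin on the work surface. World frame = base frame: x ahead of the robot, y to its left, z up, the work surface at z = 0. Lengths are in m, angles in rad, forces in N, time in s.
With the tool pointing down it reaches from about 0.425 to 0.925 m from the base axis. Payload 6.8 kg.
Tool frame: the origin (TCP) lies at the centre of the arm's flange, where the gripper is bolted on; the fingertips stand 173 mm ahead of it and the grasp point (between the pads) lies 155 mm ahead of it (r.hold_point_z is the distance from the TCP to the grasp point, in m); z points along the fingers, x is the direction in which the jaws open and shut, and the axes are right-handed (so a half turn about z gives the same grasp; the last joint's range is limited). The gripper opens to 85 mm and grips with 20 to 120 N. Pads are 22 mm wide; open, the fingers measure 114 mm over their backs; the gripper's body (76 mm by 85 mm) begins 54 mm behind the grasp point. The pads swing forward as they close: fully open they stand 13 mm farther back than shut.
Start: joints at [1.162, 0.477, 0.022, 1.555, -0.011, 1.109, -0.083], TCP at [0.2, -0.645, 0.405] pointing down, gripper open.
Joint ranges: [-2.96, 2.96], [-0.34, 2.1], [-1.41, 1.46], [0.24, 2.44], [-1.37, 4.51], [0.17, 1.92], [-2.96, 2.96]. Speed limits (rad/s): [2.39, 2.39, 3.14, 3.14, 3.14, 3.14, 3.14].

### API

Orientations are given as a rotation vector (axis times angle).
In Python, from bench import r gives the robot as it stands.
- The arm moves only by the tool apply_moves, never from a script. Its arguments are lists of equal length, an entry for each row: "dp": the shift along the tool's x, y, z scaled (see below), a list of three; "twist": the turn, a rotation vector about the tool's x, y, z scaled (see below), a list of three; "jaw": the closure in counts, from 0 (fully open) to 255 (shut). In form: {"dp": [[x, y, z], ...], "twist": [[rx, ry, rz], ...], "jaw": [jaw, ...]}. A call has 1 to 20 rows; each row shifts and turns the pose as measured when the row begins, along the tool's axes as they then stand; what a row does not reach is not made up. The controller multiplies each number of a shift by 12 cm and each number of a turn by 120 degrees. A row lasts 1/10 s, in which the tool goes at most 50 mm and 8.59 degrees, less where a joint would pass 70% of its speed; a pose out of reach is approached as far as the arm can. A call with a number of a shift or a turn outside -1 to 1 is refused whole. A call with a gripper value outside its range is refused whole. The fingers move at their own pace and stop on an object; "grip_force" is the grip in N (left out, the last holds). Time passes only in rows, so rows that do not move let the fingers close. It gives the time, the measured TCP pose, the force and the opening at its end, in the units of the state.
- r.get_obs(): the state, without advancing time (a new reading comes with each control period).
- r.grab_frame(name): name is "side" or "top" or "wrist"; returns a dict with "color" (420x560x3 uint8, red, green, blue), "z_map" (420x560 float32, m along the optical axis (not along the pixel's ray), 0 where there is no reading), "intrinsics" (3x3 intrinsics, pixels), "R" (3x3) and "t" (3): a world point X has camera coordinates R X + t; the wrist camera has in their place "hand_eye" (4x4, takes a point from camera to tool coordinates, whose origin is the TCP and whose axes are the tool frame's). Camera axes: x right, y down, z forward; pixel columns grow to the right and rows downward; lengths in m; the calibration is good to about 2 mm. A picture is of the moment at which its call begins: read the wrist's pose just before it.
- r.hand_in(): hands the job in, once; it reports no verdict.
The state is a dict: "clock": time; "joints": joint angles; "qvel": joint speeds; "tau": joint torques, N m; "tcp_pos": TCP position; "orientation": TCP orientation; "contact_force": force on the tool from outside, world axes, zero at the start; "moment": the same for the moment, N m; "grip_width": finger opening in m.
Only numpy, scipy, OpenCV 4.12 (cv2) and the standard library are available. Lean on these libraries where they do the work, as an engineer would, in place of code of your own. Each camera call takes 0.05 s, during which the arm holds its last target.

## Working session

There is one attempt and no reset: what is moved stays moved. The work goes in short steps, Python scripts to look and compute and a tool call to move; the robot and the scene stay as the last step left them, time stands still between calls to the robot, and variables do not carry over. Pictures are saved under pics/ and viewed, and the job is handed in when it is done.

Besides the shell and the picture viewer there is one more tool, called after ">>>" as name(argument=value, ...) on one line, values as JSON. apply_moves: Moves the arm, as the interface text tells. Shifts and turns lie within -1 to 1; 1 stands for 12 cm of shift or 120 degrees of turn. Its arguments: {"type":"object","properties":{"dp":{"type":"array"},"twist":{"type":"array"},"jaw":{"type":"array"},"grip_force":{"type":"number"}},"required":["dp","twist","jaw"]}

```bash
mkdir -p pics; ls
cat > h.py <<'E'
import numpy as np, cv2
from bench import r
from scipy.spatial.transform import Rotation as Ro
def cam(name):
    o=r.get_obs(); f=r.grab_frame(name)
    if name=='wrist':
        T=np.eye(4);T[:3,:3]=Ro.from_rotvec(o['orientation']).as_matrix();T[:3,3]=o['tcp_pos']
        W=T@np.array(f['hand_eye']); f['Rc']=W[:3,:3]; f['tc']=W[:3,3]
    else:
        R=np.array(f['R']);f['Rc']=R.T; f['tc']=-R.T@np.array(f['t'])
    return f
def pts(f):
    z=f['z_map'];K=np.array(f['intrinsics']);v,u=np.mgrid[:z.shape[0],:z.shape[1]]
    c=np.stack([(u-K[0,2])/K[0,0]*z,(v-K[1,2])/K[1,1]*z,z],-1)
    return c@f['Rc'].T+f['tc']
def save(f,n): cv2.imwrite('pics/'+n+'.png',cv2.cvtColor(f['color'],cv2.COLOR_RGB2BGR))
E
python3 - <<'E'
from h import *
import pickle
for n in ['side','top','wrist']:
    f=cam(n);save(f,n+'0');pickle.dump(f,open(n+'0.pkl','wb'));print(n,f['tc'],f['Rc'][:,2],np.array(f['intrinsics']).round(1).tolist())
print(r.get_obs())
E
```

```text
pics
side [-0.06355242  0.90315539  1.20696442] [ 0.36391775 -0.60959691 -0.70424107] [[506.3, 0.0, 273.0], [0.0, 506.3, 213.1], [0.0, 0.0, 1.0]]
top [ 0.19612036 -0.00409652  1.42923015] [ 0.21463509  0.00790442 -0.97666233] [[480.2, 0.0, 282.2], [0.0, 480.2, 213.8], [0.0, 0.0, 1.0]]
wrist [ 0.27814195 -0.62032332  0.37212503] [-0.3043044 -0.0928048 -0.9480433] [[373.1, 0.0, 277.1], [0.0, 373.1, 203.5], [0.0, 0.0, 1.0]]
{'clock': 0.15, 'joints': array([ 1.16191592,  0.47762731,  0.02236133,  1.55621743, -0.0115364 ,
        1.10930874, -0.08312701]), 'qvel': array([-0.00046848, -0.00328298, -0.00090365, -0.00335083, -0.00013462,
        0.00078225, -0.00023189]), 'tau': array([ 2.26919597e-03, -5.96930301e+01,  1.60992935e+00, -2.81493974e+01,
        1.26449854e-02,  6.54230462e-03,  6.74935308e-06]), 'tcp_pos': array([ 0.19992404, -0.6444906 ,  0.40394062]), 'orientation': array([-2.52852151e+00,  1.86312280e+00,  1.87928672e-03]), 'contact_force': array([-0.04288613, -0.28555249, -0.26226226]), 'moment': array([-0.01150535,  0.03837298, -0.00982204]), 'grip_width': 0.0853299547799685}
```

View pics/side0.png

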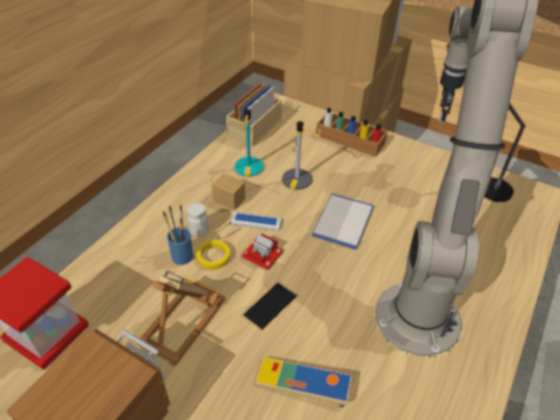

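View pics/top0.png

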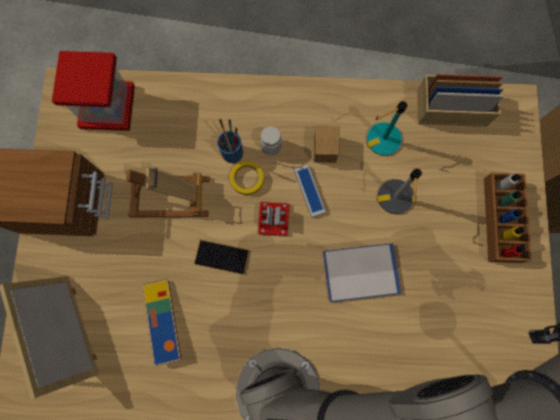

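Run:
```python
import cv2
t=cv2.imread('pics/top0.png');s=cv2.imread('pics/side0.png')
a=cv2.resize(t[140:260,90:290],(800,480),interpolation=cv2.INTER_CUBIC);cv2.imwrite('pics/a.png',a)
a=cv2.resize(s[240:370,90:250],(738,600),interpolation=cv2.INTER_CUBIC);cv2.imwrite('pics/b.png',a)
a=cv2.resize(s[90:280,200:340],(442,600),interpolation=cv2.INTER_CUBIC);cv2.imwrite('pics/c.png',a)
a=cv2.resize(t[90:230,350:450],(428,600),interpolation=cv2.INTER_CUBIC);cv2.imwrite('pics/d.png',a)
```

```text
(no output)
```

View pics/a.png

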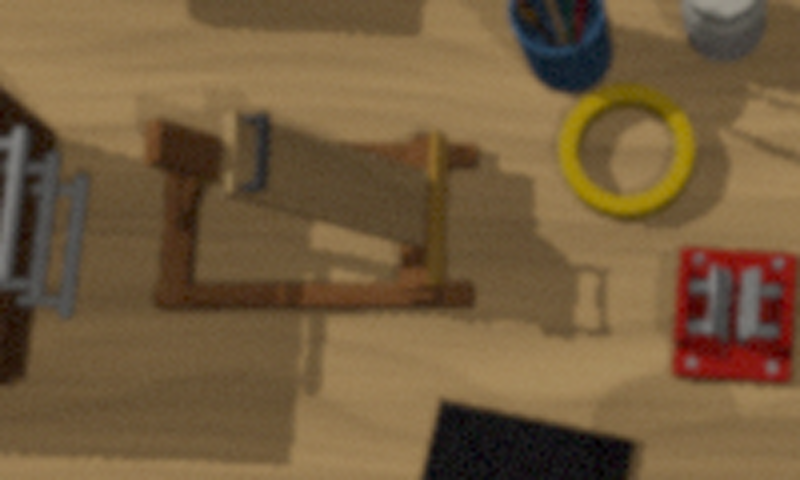

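View pics/b.png

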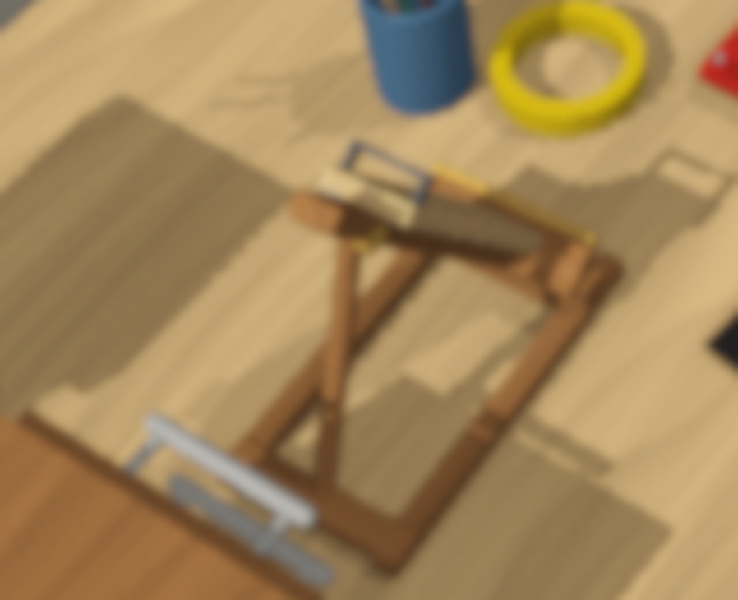

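View pics/c.png

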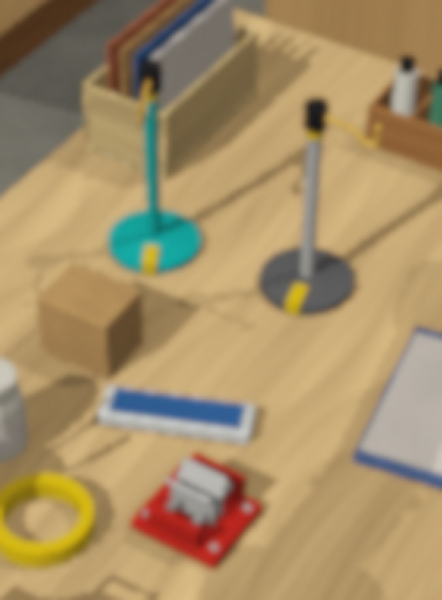

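View pics/d.png

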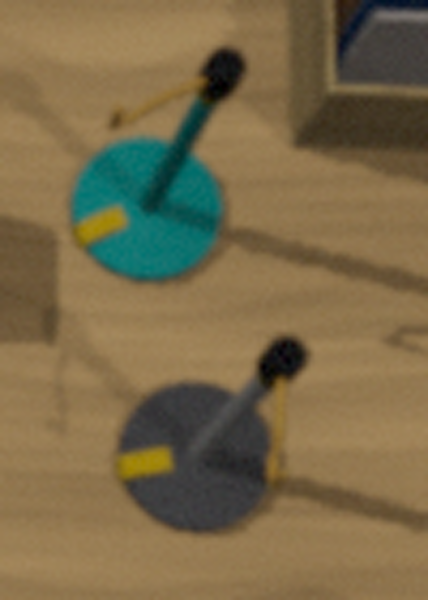

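View pics/wrist0.png

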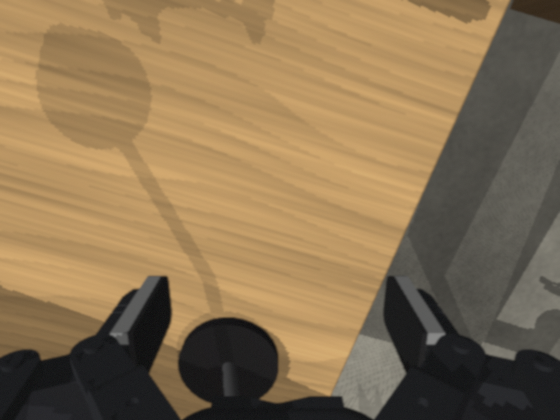

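Run:
```python
from h import *
import pickle
P={n:pickle.load(open(n+'0.pkl','rb')) for n in ['top','side']}
X={n:pts(P[n]) for n in P}
def at(n,u,v):
    p=X[n][v-1:v+2,u-1:u+2].reshape(-1,3);return np.median(p,0).round(3)
s=4
for nm,(u,v) in {'pic_top_l':(235,125),'pic_top_r':(232,185),'pic_bar':(262,150),'face_mid':(340,175),'face_low':(400,195),'lip_a':(437,150),'lip_b':(435,280),'clipjawL':(718,300),'clipjawR':(748,300),'clip_c1':(695,262),'clip_c2':(780,260),'clip_c3':(772,368),'clip_c4':(690,362),'tape':(690,150),'mug':(520,20)}.items():
    print(nm,at('top',90+u//s,140+v//s))
s=428/100
for nm,(u,v) in {'hub':(283,358),'foot':(165,490),'mark_in':(165,460),'mark_out':(125,466),'hooktip':(272,475),'hookmid':(281,420)}.items():
    print(nm,at('top',350+int(u/s),90+int(v/s)))
print('table',at('top',250,300),at('side',330,300))
# red clip mask from both
for n in X:
    c=P[n]['color'].astype(int);m=(c[...,0]>130)&(c[...,1]<60)&(c[...,2]<70)
    p=X[n][m];q=(abs(p[:,0]-.57)<.12)&(abs(p[:,1]-.2)<.2);p=p[(p[:,2]<.03)&(p[:,2]>.005)&(p[:,0]>.2)&(p[:,1]<.2)&(p[:,1]>-.1)]
    if len(p):
        print(n,len(p),p.mean(0),p.min(0),p.max(0)); print(cv2.minAreaRect(p[:,:2].astype(np.float32)))
# dark foot
```

```text
pic_top_l [0.569 0.369 0.2  ]
pic_top_r [0.528 0.366 0.199]
pic_bar [0.553 0.348 0.201]
face_mid [0.56  0.313 0.123]
face_low [0.56  0.279 0.074]
lip_a [0.598 0.258 0.061]
lip_b [0.499 0.253 0.058]
clipjawL [0.491 0.045 0.062]
clipjawR [0.493 0.022 0.059]
clip_c1 [0.531 0.066 0.017]
clip_c2 [0.535 0.    0.017]
clip_c3 [0.451 0.003 0.017]
clip_c4 [0.454 0.066 0.019]
tape [0.616 0.073 0.026]
mug [0.699 0.202 0.065]
hub [ 0.576 -0.334  0.249]
foot [ 0.551 -0.312  0.013]
mark_in [ 0.571 -0.312  0.017]
mark_out [ 0.568 -0.285  0.016]
hooktip [ 0.512 -0.332  0.228]
hookmid [ 0.539 -0.332  0.238]
table [ 0.248  0.092 -0.001] [ 0.235  0.074 -0.001]
top 137 [0.48916771 0.03534784 0.01567461] [ 0.44654925 -0.00611252  0.00847038] [0.54117367 0.07799642 0.02364689]
((0.49392610788345337, 0.03591760993003845), (0.08208297193050385, 0.09392598271369934), 88.50299072265625)
side 246 [0.47538198 0.05268409 0.01542131] [0.4431275  0.00148961 0.00579184] [0.53953236 0.0834704  0.02957123]
((0.48913848400115967, 0.0445784367620945), (0.0990515872836113, 0.0785561203956604), 4.9647111892700195)
```

```bash
cat >> h.py <<'E'
def plan(pos,xax,zax,n=None,steps=True):
    """print total tool-frame shift and twist from now to target, per-row scaled units"""
    o=r.get_obs();R0=Ro.from_rotvec(o['orientation']);z=np.array(zax,float);z/=np.linalg.norm(z);x=np.array(xax,float);x-=z*(x@z);x/=np.linalg.norm(x)
    R1=Ro.from_matrix(np.stack([x,np.cross(z,x),z],1))
    d=np.array(pos)-o['tcp_pos'];rv=(R0.inv()*R1).as_rotvec()
    if n is None: n=max(1,int(np.ceil(max(np.linalg.norm(d)/.05,np.degrees(np.linalg.norm(rv))/8.5))))
    print('n',n,'shift m(tool)',R0.inv().apply(d).round(4),'twist deg',np.degrees(rv).round(2))
    t=R0.as_matrix()
    out=[]
    for i in range(n):
        Ri=R0*Ro.from_rotvec(rv*i/n)
        out.append((Ri.inv().apply(d/n)/.12).round(3).tolist())
    if np.linalg.norm(rv)<.02: print('row dp',out[0])
    else: print('dp',out)
    print('row twist',(rv/n/np.radians(120)).round(4).tolist())
def st():
    o=r.get_obs();R=Ro.from_rotvec(o['orientation']).as_matrix();print('t',round(o['clock'],2),'p',o['tcp_pos'].round(4),'x',R[:,0].round(3),'y',R[:,1].round(3),'z',R[:,2].round(3),'F',np.round(o['contact_force'],1),'w',round(o['grip_width'],4));print('q',o['joints'].round(2))
E
python3 - <<'E'
from h import *
st()
plan([0.5,-0.35,0.46],[0.9,-.4,0],[0,0,-1])
plan([0.5,-0.35,0.46],[-0.9,.4,0],[0,0,-1])
import pickle
P={n:pickle.load(open(n+'0.pkl','rb')) for n in ['top','side']}
for n in P:
    X=pts(P[n]);
    # panel back plane: select
    m=(X[...,0]>.53)&(X[...,0]<.575)&(X[...,1]>.27)&(X[...,1]<.345)&(X[...,2]>.07)&(X[...,2]<.18)
    p=X[m];
    for k in range(4):
        c=p.mean(0);U,S,V=np.linalg.svd(p-c,full_matrices=False);d=(p-c)@V[2];p=p[abs(d)<.006]
    print(n,len(p),c.round(4),V[2].round(3))
E
```

```text
t 0.15 p [ 0.1999 -0.6445  0.4039] x [ 0.296 -0.955 -0.001] y [-0.955 -0.296  0.   ] z [-0.     0.001 -1.   ] F [-0.  -0.3 -0.3] w 0.0853
q [ 1.16  0.48  0.02  1.56 -0.01  1.11 -0.08]
n 9 shift m(tool) [-0.1925 -0.3738 -0.0558] twist deg [-3.000e-02  8.000e-02 -4.881e+01]
dp [[-0.178, -0.346, -0.052], [-0.145, -0.361, -0.052], [-0.11, -0.373, -0.052], [-0.074, -0.382, -0.052], [-0.038, -0.387, -0.052], [-0.001, -0.389, -0.052], [0.036, -0.388, -0.052], [0.072, -0.382, -0.052], [0.108, -0.374, -0.052]]
row twist [-0.0, 0.0001, -0.0452]
n 16 shift m(tool) [-0.1925 -0.3738 -0.0558] twist deg [1.0000e-01 4.0000e-02 1.3119e+02]
dp [[-0.1, -0.195, -0.029], [-0.127, -0.178, -0.029], [-0.151, -0.158, -0.029], [-0.172, -0.135, -0.029], [-0.19, -0.109, -0.029], [-0.203, -0.081, -0.029], [-0.213, -0.051, -0.029], [-0.218, -0.02, -0.029], [-0.219, 0.011, -0.029], [-0.215, 0.042, -0.029], [-0.207, 0.072, -0.029], [-0.194, 0.101, -0.029], [-0.178, 0.128, -0.029], [-0.158, 0.152, -0.029], [-0.135, 0.173, -0.029], [-0.109, 0.19, -0.029]]
row twist [0.0001, 0.0, 0.0683]
top 485 [0.5522 0.3112 0.1197] [-0.037  0.817 -0.575]
side 60 [0.5438 0.3188 0.104 ] [-0.68  -0.625  0.384]
```

>>> apply_moves(dp=[[-0.178, -0.346, -0.06], [-0.145, -0.361, -0.06], [-0.11, -0.373, -0.06], [-0.074, -0.382, -0.06], [-0.038, -0.387, -0.06], [0, -0.389, -0.06], [0.036, -0.388, -0.06], [0.072, -0.382, -0.06], [0.108, -0.374, -0.06]], twist=[[0, 0, -0.0452], [0, 0, -0.0452], [0, 0, -0.0452], [0, 0, -0.0452], [0, 0, -0.0452], [0, 0, -0.0452], [0, 0, -0.0452], [0, 0, -0.0452], [0, 0, -0.0452]], jaw=[0, 0, 0, 0, 0, 0, 0, 0, 0])

```text
clock: 1.05
tcp_pos: [0.4997, -0.3428, 0.4656]
orientation: [-3.078, 0.627, 0.015]
contact_force: [0.4, -0.7, 0.6]
grip_width: 0.0851
```

Run:
```python
from h import *
st()
plan([0.53,0.23,0.47],[1,0,0],[0,0,-1])
```

```text
t 1.05 p [ 0.4997 -0.3428  0.4656] x [ 0.92  -0.391 -0.01 ] y [-0.391 -0.92   0.002] z [-0.009  0.002 -1.   ] F [ 0.4 -0.7  0.6] w 0.0851
q [ 0.73  0.33 -0.29  1.64  0.1   1.2   0.01]
n 12 shift m(tool) [-0.1963 -0.539  -0.0034] twist deg [-2.000e-02  5.600e-01 -2.304e+01]
dp [[-0.136, -0.374, -0.002], [-0.124, -0.379, -0.002], [-0.111, -0.383, -0.003], [-0.098, -0.386, -0.003], [-0.085, -0.389, -0.003], [-0.072, -0.392, -0.003], [-0.059, -0.394, -0.003], [-0.046, -0.396, -0.003], [-0.032, -0.397, -0.003], [-0.019, -0.398, -0.003], [-0.006, -0.398, -0.003], [0.008, -0.398, -0.003]]
row twist [-0.0, 0.0004, -0.016]
```

>>> apply_moves(dp=[[-0.136, -0.374, 0], [-0.124, -0.379, 0], [-0.111, -0.383, 0], [-0.098, -0.386, 0], [-0.085, -0.389, 0], [-0.072, -0.392, 0], [-0.059, -0.394, 0]], twist=[[0, 0, -0.016], [0, 0, -0.016], [0, 0, -0.016], [0, 0, -0.016], [0, 0, -0.016], [0, 0, -0.016], [0, 0, -0.016]], jaw=[0, 0, 0, 0, 0, 0, 0])

```text
clock: 1.75
tcp_pos: [0.5172, 0.0045, 0.466]
orientation: [-3.131, 0.243, 0.01]
contact_force: [2.2, -0.3, -0.5]
grip_width: 0.0853
```

Run:
```python
from h import *
import pickle
st()
f=cam('wrist');save(f,'w1');pickle.dump(f,open('w1.pkl','wb'))
st()
plan([0.53,0.23,0.47],[1,0,0],[0,0,-1])
```

```text
t 1.75 p [0.5172 0.0045 0.466 ] x [ 0.988 -0.154 -0.007] y [-0.154 -0.988 -0.001] z [-0.006  0.002 -1.   ] F [ 2.2 -0.3 -0.5] w 0.0853
q [ 0.34  0.2  -0.54  1.82  0.11  1.15 -0.39]
t 1.8 p [0.5167 0.014  0.4666] x [ 0.99  -0.141 -0.006] y [-0.141 -0.99  -0.006] z [-0.005  0.007 -1.   ] F [-0.2  7.6 -0.4] w 0.0853
q [ 0.33  0.2  -0.55  1.82  0.11  1.15 -0.39]
n 5 shift m(tool) [-0.0173 -0.2157 -0.0019] twist deg [-0.39  0.34 -8.11]
dp [[-0.029, -0.36, -0.003], [-0.019, -0.36, -0.004], [-0.008, -0.361, -0.004], [0.002, -0.361, -0.005], [0.012, -0.36, -0.005]]
row twist [-0.0006, 0.0006, -0.0135]
```

View pics/w1.png

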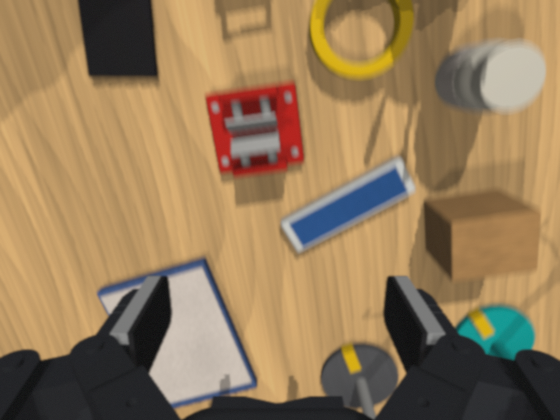

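>>> apply_moves(dp=[[-0.029, -0.36, 0], [-0.019, -0.36, 0], [-0.008, -0.361, 0], [0.002, -0.361, 0], [0.012, -0.3, 0], [0, 0, 0]], twist=[[0, 0, -0.0135], [0, 0, -0.0135], [0, 0, -0.0135], [0, 0, -0.0135], [0, 0, -0.0135], [0, 0, 0]], jaw=[0, 0, 0, 0, 0, 0])

```text
clock: 2.4
tcp_pos: [0.5281, 0.2273, 0.4668]
orientation: [-3.134, -0.013, 0.011]
contact_force: [0.2, 0.2, 0.1]
grip_width: 0.0853
```

Run:
```python
from h import *
import pickle
st()
f=cam('wrist');save(f,'w2');pickle.dump(f,open('w2.pkl','wb'))
g=pickle.load(open('w1.pkl','rb'));X=pts(g)
c=g['color'].astype(int);m=(c[...,0]>120)&(c[...,1]<60)&(c[...,2]<60)
p=X[m];p=p[(abs(p[:,2]-.015)<.006)];print(len(p));print(cv2.minAreaRect(p[:,:2].astype(np.float32)),np.median(p[:,2]))
for u,v in [(215,107),(288,97),(295,152),(225,161),(250,125),(255,146)]: print(np.median(X[v-1:v+2,u-1:u+2].reshape(-1,3),0).round(4))
# jaws points z>.055
q=X[80:180,200:310].reshape(-1,3);q=q[(q[:,2]>.05)&(q[:,2]<.08)];print(len(q),q.mean(0),cv2.minAreaRect(q[:,:2].astype(np.float32)))
```

```text
t 2.4 p [0.5281 0.2273 0.4668] x [ 1.     0.008 -0.007] y [ 0.008 -1.    -0.007] z [-0.007  0.007 -1.   ] F [0.2 0.2 0.1] w 0.0853
q [ 0.01  0.33 -0.66  1.69  0.21  1.2  -0.69]
2374
((0.4949650466442108, 0.035468120127916336), (0.08519932627677917, 0.09708704054355621), 89.08440399169922) 0.014020480855443856
[0.4556 0.0671 0.0155]
[0.5357 0.0652 0.0152]
[0.5348 0.005  0.0158]
[0.4546 0.0068 0.0157]
[0.4942 0.0469 0.0611]
[0.4946 0.0242 0.0535]
1173 [0.49542775 0.03221636 0.05787627] ((0.4952816963195801, 0.03292188048362732), (0.03636728599667549, 0.049983248114585876), 89.10767364501953)
```

View pics/w2.png

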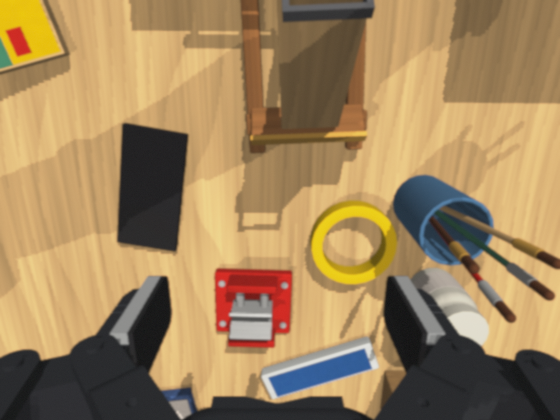

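Run:
```python
from h import *
import pickle
for nm,roi in [('w2',(slice(20,125),slice(288,352))),('top0',None)]:
    g=pickle.load(open(nm+'.pkl','rb'));X=pts(g)
    m=(abs(X[...,0]-.552)<.02)&(X[...,1]>.27)&(X[...,1]<.34)&(X[...,2]>.065)&(X[...,2]<.17)
    p=X[m]
    for k in range(5):
        c=p.mean(0);V=np.linalg.svd(p-c,full_matrices=False)[2];d=(p-c)@V[2];p=p[abs(d)<.004]
    n=V[2]*np.sign(V[2][2]);print(nm,len(p),c.round(4),n.round(3))
    n=np.array([0,-np.sin(0),0])+n
    xax=np.cross([0,1,0],n);xax=np.array([n[1],-n[0],0])*-1;xax/=np.linalg.norm(xax);zax=np.cross(xax,-n); 
    zax=zax*np.sign(zax[2])
    Q=X[(abs((X-c)@n)<.004)&(abs(X[...,0]-.552)<.06)&(X[...,1]>.2)&(X[...,1]<.42)]
    a=(Q-c)@xax;b=(Q-c)@zax
    print('x',xax.round(3),'z',zax.round(3),'b range',np.percentile(b,[0.5,99.5]).round(4))
    for lo in np.arange(-.09,.13,.02):
        s=a[(b>lo)&(b<lo+.02)]
        if len(s)>10: print(round(lo,3),len(s),np.percentile(s,[2,98]).round(4))
    # bar
    B=X[((X-c)@n>.010)&((X-c)@n<.025)&(abs(X[...,0]-.552)<.06)&((X-c)@zax>.03)&((X-c)@zax<.15)]
    if len(B):
        print('bar',len(B),B.mean(0).round(4),((B-c)@xax).min().round(4),((B-c)@xax).max().round(4),((B-c)@zax).min().round(4),((B-c)@zax).max().round(4),'h',((B-c)@n).max().round(4))
```

```text
w2 4245 [0.5519 0.3129 0.1205] [ 0.038 -0.819  0.573]
x [ 0.999  0.047 -0.   ] z [-0.027  0.572  0.82 ] b range [-0.1509  0.0756]
-0.09 992 [-0.0526  0.0545]
-0.07 640 [-0.0237  0.0317]
-0.05 779 [-0.0234  0.0316]
-0.03 902 [-0.0238  0.0317]
-0.01 1117 [-0.0236  0.0315]
0.01 1347 [-0.0239  0.0317]
0.03 1653 [-0.0236  0.0316]
0.05 1036 [-0.0244  0.0316]
0.07 290 [-0.0247  0.0258]
bar 1555 [0.5539 0.3476 0.1998] -0.022 0.0301 0.0781 0.0888 h 0.0195
top0 407 [0.552  0.3078 0.1149] [ 0.028 -0.818  0.575]
x [ 0.999  0.035 -0.   ] z [-0.02   0.574  0.818] b range [-0.1473  0.1057]
-0.09 72 [-0.0564  0.053 ]
-0.07 86 [-0.0254  0.0299]
-0.05 94 [-0.0254  0.0304]
-0.03 95 [-0.0254  0.0308]
-0.01 106 [-0.026   0.0302]
0.01 108 [-0.0255  0.0302]
0.03 105 [-0.0256  0.0307]
0.05 120 [-0.0267  0.0298]
0.07 52 [-0.0268  0.0271]
0.09 106 [-0.0265  0.0293]
bar 70 [0.5527 0.3476 0.2008] -0.0241 0.0278 0.0871 0.0986 h 0.0221
```

Run:
```python
from h import *
plan([.556,.309,.418],[.999,.042,0],[-.008,.188,-.983])
```

```text
n 3 shift m(tool) [ 0.0282 -0.0838  0.0488] twist deg [10.52  0.19 -2.15]
dp [[0.078, -0.233, 0.136], [0.081, -0.223, 0.15], [0.084, -0.212, 0.163]]
row twist [0.0292, 0.0005, -0.006]
```

>>> apply_moves(dp=[[0.078, -0.233, 0.136], [0.081, -0.223, 0.15], [0.084, -0.212, 0.163], [0, 0, 0], [0, 0, 0]], twist=[[0.0292, 0, -0.006], [0.0292, 0, -0.006], [0.0292, 0, -0.006], [0, 0, 0], [0, 0, 0]], jaw=[0, 0, 0, 0, 0], grip_force=80)

```text
clock: 2.95
tcp_pos: [0.5603, 0.3028, 0.4147]
orientation: [-2.953, -0.046, 0.009]
contact_force: [-0.2, -1.1, 0.2]
grip_width: 0.0854
```

Run:
```python
from h import *
st()
f=cam('wrist');save(f,'w3')
plan([.555,.328,.320],[.999,.042,0],[-.008,.188,-.983],n=4)
```

```text
t 2.95 p [0.5603 0.3028 0.4147] x [ 0.999  0.032 -0.003] y [ 0.031 -0.982 -0.187] z [-0.009  0.187 -0.982] F [-0.2 -1.1  0.2] w 0.0854
q [-0.05  0.48 -0.69  1.64  0.17  1.02 -0.72]
n 4 shift m(tool) [-0.0041 -0.0075  0.0977] twist deg [ 0.07  0.07 -0.63]
row dp [-0.009, -0.016, 0.203]
row twist [0.0002, 0.0001, -0.0013]
```

View pics/w3.png

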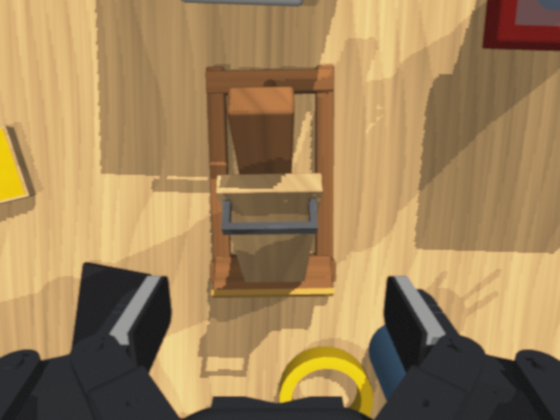

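>>> apply_moves(dp=[[-0.01, -0.016, 0.2], [-0.01, -0.016, 0.2], [-0.01, -0.016, 0.2], [-0.005, -0.014, 0.2], [0, 0, 0]], twist=[[0, 0, -0.0013], [0, 0, -0.0013], [0, 0, -0.0013], [0, 0, -0.0013], [0, 0, 0]], jaw=[0, 0, 0, 0, 0])

```text
clock: 3.5
tcp_pos: [0.5583, 0.32, 0.323]
orientation: [-2.959, -0.048, -0.006]
contact_force: [-0.7, 0.1, 0.1]
grip_width: 0.0854
```

Run:
```python
from h import *
st()
f=cam('wrist');save(f,'w4')
f=cam('side');save(f,'s4');c=cv2.imread('pics/s4.png')[180:380,60:300];cv2.imwrite('pics/s4.png',cv2.resize(c,(720,600)))
plan([.555,.328,.320],[.999,.042,0],[-.008,.188,-.983],n=1)
```

```text
t 3.5 p [0.5583 0.32   0.323 ] x [0.999 0.031 0.007] y [ 0.032 -0.983 -0.181] z [ 0.001  0.181 -0.984] F [-0.7  0.1  0.1] w 0.0854
q [-0.12  0.57 -0.65  1.71  0.25  0.85 -0.79]
n 1 shift m(tool) [-0.0044 -0.0064  0.0075] twist deg [ 0.29 -0.78 -0.53]
row dp [-0.037, -0.053, 0.063]
row twist [0.0024, -0.0065, -0.0044]
```

View pics/w4.png

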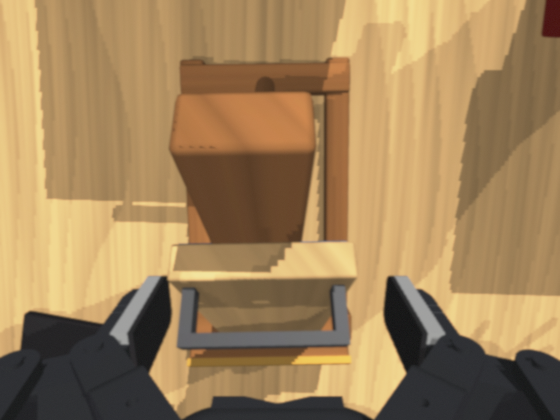

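View pics/s4.png

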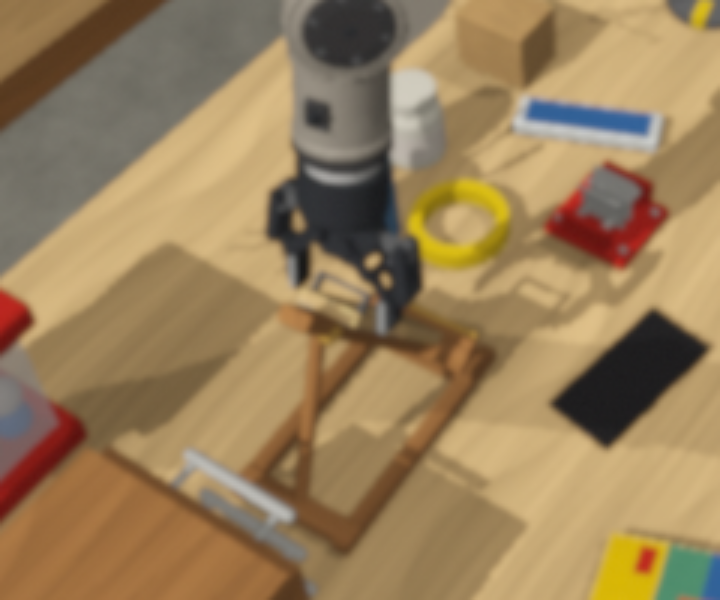

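>>> apply_moves(dp=[[-0.042, -0.055, 0.075], [0, 0, 0.0], [0, 0, 0], [0, 0, 0], [0, 0, 0], [0, 0, 0], [0, 0, 0], [0, 0, 0]], twist=[[0.002, -0.0065, -0.0044], [0, 0, 0], [0, 0, 0], [0, 0, 0], [0, 0, 0], [0, 0, 0], [0, 0, 0], [0, 0, 0]], jaw=[0, 0, 200, 200, 200, 200, 200, 200], grip_force=80)

```text
clock: 4.4
tcp_pos: [0.5558, 0.3281, 0.3238]
orientation: [-2.95, -0.06, -0.004]
contact_force: [0.8, -0.5, -1.1]
grip_width: 0.0568
```

Run:
```python
from h import *
st()
```

```text
t 4.4 p [0.5558 0.3281 0.3238] x [0.999 0.04  0.006] y [ 0.04  -0.981 -0.19 ] z [-0.001  0.19  -0.982] F [ 0.8 -0.5 -1.1] w 0.0568
q [-0.12  0.58 -0.65  1.71  0.25  0.85 -0.79]
```

>>> apply_moves(dp=[[0, -0.1, -0.1], [0, -0.1, -0.1], [0, -0.05, -0.3], [0, -0.07, -0.37], [0, -0.07, -0.37], [0, 0, 0]], twist=[[0, 0, 0], [0, 0, 0], [0, 0, 0], [0, 0, 0], [0, 0, 0], [0, 0, 0]], jaw=[200, 200, 200, 200, 200, 200])

```text
clock: 5.0
tcp_pos: [0.552, 0.3518, 0.4897]
orientation: [-2.946, -0.067, -0.002]
contact_force: [-0.4, 0.4, -1.6]
grip_width: 0.0567
```

Run:
```python
from h import *
st()
f=cam('wrist');save(f,'w5')
f=cam('side');save(f,'s5')
# slot dir (.9998,-.022)
xa=np.array([.9997,-.022,0]);ya=np.array([.022,.9997,0]);s,c=np.sin(.8),np.cos(.8)
tz=ya*s+np.array([0,0,-c]);G=np.array([.495,.036,.167+.12]);print(G-.15*tz,tz)
plan(G-.15*tz,xa,tz)
```

```text
t 5.0 p [0.552  0.3518 0.4897] x [0.999 0.045 0.006] y [ 0.045 -0.98  -0.193] z [-0.003  0.193 -0.981] F [-0.4  0.4 -1.6] w 0.0567
q [-0.12  0.44 -0.71  1.51  0.15  1.16 -0.77]
[ 0.49263272 -0.07157113  0.39150601] [ 0.01578183  0.71714088 -0.69670671]
n 9 shift m(tool) [-0.0776  0.4287  0.0116] twist deg [35.    1.91  3.39]
dp [[-0.072, 0.397, 0.011], [-0.069, 0.397, -0.016], [-0.067, 0.396, -0.044], [-0.064, 0.392, -0.071], [-0.061, 0.387, -0.097], [-0.058, 0.38, -0.124], [-0.055, 0.371, -0.149], [-0.052, 0.36, -0.174], [-0.049, 0.348, -0.198]]
row twist [0.0324, 0.0018, 0.0031]
```

View pics/w5.png

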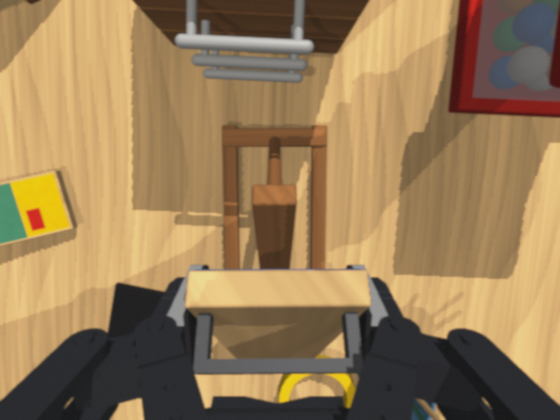

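View pics/s5.png

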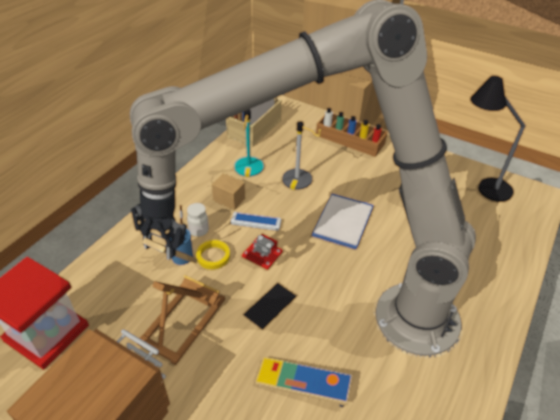

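>>> apply_moves(dp=[[-0.072, 0.397, 0.011], [-0.069, 0.397, -0.016], [-0.067, 0.396, -0.044], [-0.064, 0.392, -0.071], [-0.061, 0.387, -0.097], [-0.058, 0.38, -0.124], [-0.055, 0.371, -0.149], [-0.052, 0.36, -0.174], [-0.049, 0.348, -0.198], [0, 0, 0]], twist=[[0.0324, 0.0018, 0.0031], [0.0324, 0.0018, 0.0031], [0.0324, 0.0018, 0.0031], [0.0324, 0.0018, 0.0031], [0.0324, 0.0018, 0.0031], [0.0324, 0.0018, 0.0031], [0.0324, 0.0018, 0.0031], [0.0324, 0.0018, 0.0031], [0.0324, 0.0018, 0.0031], [0, 0, 0]], jaw=[200, 200, 200, 200, 200, 200, 200, 200, 200, 200])

```text
clock: 6.1
tcp_pos: [0.4853, -0.0789, 0.3727]
orientation: [-2.314, 0.025, 0.008]
contact_force: [0.6, -0.1, -1.1]
grip_width: 0.0568
```

Run:
```python
from h import *
import pickle
st()
for n in ['wrist','side','top']:
    f=cam(n);save(f,n[0]+'6');pickle.dump(f,open(n[0]+'6.pkl','wb'))
xa=np.array([.9997,-.022,0]);ya=np.array([.022,.9997,0]);s,c=np.sin(.8),np.cos(.8)
tz=ya*s+np.array([0,0,-c]);G=np.array([.495,.036,.167+.12])
plan(G-.15*tz,xa,tz)
st()
```

```text
t 6.1 p [ 0.4853 -0.0789  0.3727] x [ 1.    -0.016 -0.014] y [-0.021 -0.677 -0.736] z [ 0.002  0.736 -0.677] F [ 0.6 -0.1 -1.1] w 0.0568
q [ 0.99  0.48 -0.92  1.95 -0.52  1.05  0.39]
n 1 shift m(tool) [ 0.0064 -0.0108 -0.0112] twist deg [-1.53  1.17  0.34]
dp [[0.053, -0.09, -0.094]]
row twist [-0.0128, 0.0097, 0.0028]
t 6.25 p [ 0.4861 -0.0706  0.376 ] x [ 1.    -0.003 -0.01 ] y [-0.009 -0.677 -0.736] z [-0.004  0.736 -0.677] F [-1.   0.8 -1.2] w 0.0566
q [ 0.98  0.48 -0.93  1.95 -0.52  1.05  0.38]
```

View pics/s6.png

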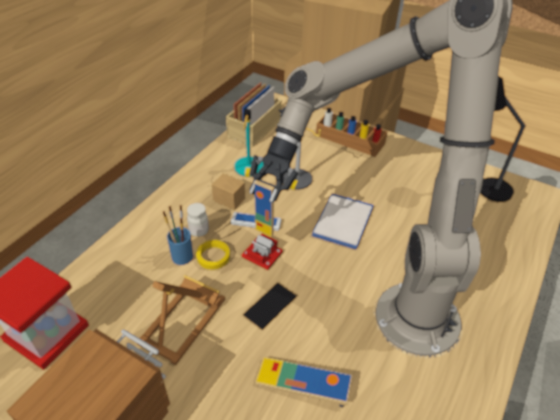

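View pics/w6.png

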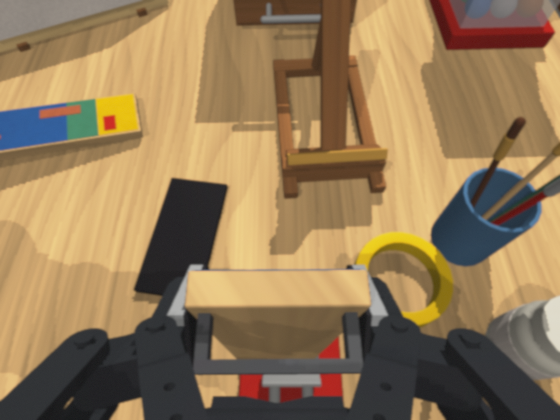

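View pics/t6.png

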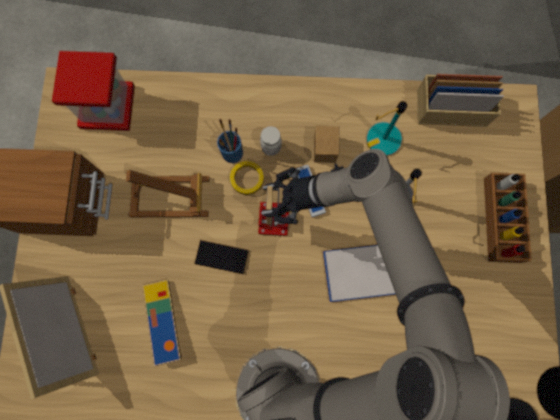

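Run:
```python
from h import *
import pickle
t=pickle.load(open('t6.pkl','rb'));X=pts(t)
for u,v in [(340,185),(370,170),(385,200),(400,240),(300,195)]: print((u,v),X[v,u].round(3))
s=pickle.load(open('s6.pkl','rb'));X=pts(s)
c=cv2.imread('pics/s6.png')[150:280,220:320];cv2.imwrite('pics/s6c.png',cv2.resize(c,(461,600),interpolation=cv2.INTER_CUBIC))
m=(abs(X[...,0]-.49)<.05)&(abs(X[...,1]-.035)<.05)&(X[...,2]>.09)&(X[...,2]<.35)
p=X[m]
for k in range(6):
    cc=p.mean(0);V=np.linalg.svd(p-cc,full_matrices=False)[2];p=p[abs((p-cc)@V[2])<.006]
n=V[2]*np.sign(V[2][1]);print(len(p),cc.round(4),n.round(3))
print('z',np.percentile(p[:,2],[1,5,50,95,99]).round(3))
for z in np.arange(.12,.32,.02):
    q=p[(p[:,2]>z)&(p[:,2]<z+.02)]
    if len(q)>5: print(z.round(2),len(q),np.percentile(q[:,0],[3,97]).round(4),np.median(q[:,1]).round(4))
```

```text
(340, 185) [ 0.475 -0.114  0.462]
(370, 170) [ 0.488 -0.165  0.529]
(385, 200) [ 0.416 -0.183  0.581]
(400, 240) [ 0.332 -0.195  0.642]
(300, 195) [ 0.47  -0.034  0.386]
440 [0.4844 0.0341 0.2402] [0.054 0.967 0.25 ]
z [0.158 0.169 0.217 0.317 0.324]
0.14 7 [0.479  0.5011] 0.0512
0.16 54 [0.4573 0.5117] 0.0482
0.18 89 [0.4548 0.5105] 0.0472
0.2 78 [0.4544 0.5114] 0.0457
0.22 21 [0.4544 0.5062] 0.042
0.26 6 [0.4428 0.4452] 0.0294
0.28 83 [0.4418 0.5366] 0.0204
0.3 87 [0.4452 0.5388] 0.0156
```

View pics/s6c.png

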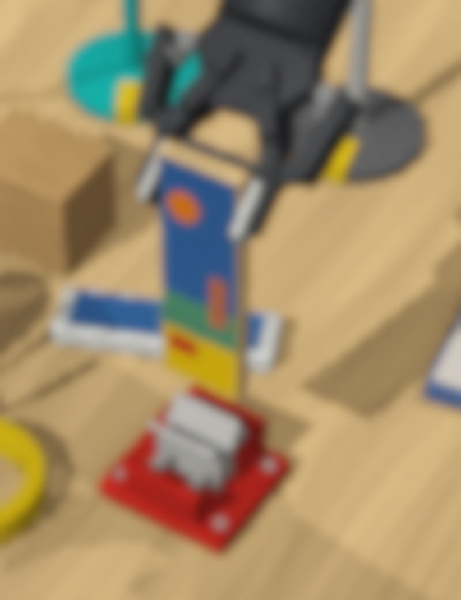

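>>> apply_moves(dp=[[0.06, -0.09, -0.094], [0, 0, 0], [0, 0, 0], [0, 0, 0]], twist=[[-0.013, 0.008, -0.006], [0, 0, 0], [0, 0, 0], [0, 0, 0]], jaw=[200, 200, 200, 200])

```text
clock: 6.65
tcp_pos: [0.4946, -0.0652, 0.3949]
orientation: [-2.347, -0.013, -0.017]
contact_force: [0.1, -0.8, -1.9]
grip_width: 0.0564
```

```bash
cat >> h.py <<'E'
def face(s,xc,yc,z0,z1,sgn=1):
    X=pts(s);c=s['color'].astype(int)
    m=(abs(X[...,0]-xc)<.06)&(abs(X[...,1]-yc)<.05)&(X[...,2]>z0)&(X[...,2]<z1)&(c.max(-1)-c.min(-1)>50)
    p=X[m]
    for k in range(6):
        cc=p.mean(0);V=np.linalg.svd(p-cc,full_matrices=False)[2];p=p[abs((p-cc)@V[2])<.005]
    n=V[2]*np.sign(V[2][1]);print('face',len(p),cc.round(4),n.round(3),'z',np.percentile(p[:,2],[1,50,99]).round(3))
    for z in np.arange(z0,z1,.02):
        q=p[(p[:,2]>z)&(p[:,2]<z+.02)]
        if len(q)>8: print(z.round(3),len(q),np.percentile(q[:,0],[3,97]).round(4),np.median(q[:,1]).round(4))
E
python3 - <<'E'
from h import *
st()
s=cam('side');face(s,.49,.04,.11,.26)
xa=np.array([.9997,-.022,0]);ya=np.array([.022,.9997,0]);sn,c=np.sin(.8),np.cos(.8)
tz=ya*sn+np.array([0,0,-c]);G=np.array([.495,.036,.167+.12])
plan(G-.15*tz,xa,tz)
E
```

```text
t 6.65 p [ 0.4946 -0.0652  0.3949] x [1.    0.004 0.016] y [ 0.014 -0.7   -0.714] z [ 0.008  0.714 -0.7  ] F [ 0.1 -0.8 -1.9] w 0.0564
q [ 0.97  0.45 -0.93  1.93 -0.51  1.06  0.37]
face 370 [0.4947 0.0512 0.195 ] [-0.003  1.    -0.007] z [0.136 0.194 0.258]
0.13 52 [0.4671 0.5176] 0.0508
0.15 80 [0.4672 0.5178] 0.0511
0.17 47 [0.4671 0.5187] 0.0514
0.19 46 [0.4771 0.5213] 0.0512
0.21 51 [0.4762 0.5244] 0.0512
0.23 59 [0.4737 0.517 ] 0.0518
0.25 35 [0.4746 0.5164] 0.0516
n 1 shift m(tool) [-0.0019  0.0068 -0.0023] twist deg [0.26 0.46 1.69]
dp [[-0.016, 0.056, -0.019]]
row twist [0.0022, 0.0039, 0.0141]
```

Run:
```python
from h import *
import pickle
for n in ['side','top']:
    f=pickle.load(open(n+'0.pkl','rb'));X=pts(f)
    m=(abs(X[...,0]-.495)<.05)&(abs(X[...,1]-.036)<.05)&(X[...,2]>.052)&(X[...,2]<.075)
    p=X[m];print(n,len(p),p.mean(0).round(4),p.min(0).round(4),p.max(0).round(4));print(cv2.minAreaRect(p[:,:2].astype(np.float32)))
    c=f['color'].astype(int);m=(c[...,0]-c[...,1]>60)&(c[...,0]-c[...,2]>60)&(abs(X[...,0]-.495)<.07)&(abs(X[...,1]-.036)<.07)&(abs(X[...,2]-.015)<.006)
    p=X[m];print(len(p),cv2.minAreaRect(p[:,:2].astype(np.float32)),np.percentile(p[:,:2],[2,98],axis=0).round(4))
```

```text
side 86 [0.4936 0.0307 0.0589] [0.4689 0.0173 0.0521] [0.5182 0.0573 0.0689]
((0.4935722053050995, 0.03734765946865082), (0.048946771770715714, 0.04000671207904816), 0.5856355428695679)
322 ((0.49390342831611633, 0.03718818724155426), (0.10208788514137268, 0.09387649595737457), 0.4384862780570984) [[ 0.4438 -0.004 ]
 [ 0.5423  0.0819]]
top 127 [0.4928 0.0334 0.0598] [0.4684 0.0154 0.0523] [0.5178 0.0713 0.0699]
((0.493082731962204, 0.04400312155485153), (0.0495011992752552, 0.05570530891418457), 1.9582322835922241)
385 ((0.4926024377346039, 0.03350578248500824), (0.08797332644462585, 0.09839633107185364), 88.3582534790039) [[ 0.4444 -0.0062]
 [ 0.5408  0.075 ]]
```

>>> apply_moves(dp=[[0, 0.06, -0.06], [0, 0.17, 0.17], [0, 0.17, 0.17], [0, 0, 0], [0, 0, 0]], twist=[[0, 0, 0.008], [0, 0, 0], [0, 0, 0], [0, 0, 0], [0, 0, 0]], jaw=[200, 200, 200, 200, 200])

```text
clock: 7.2
tcp_pos: [0.4953, -0.0775, 0.3361]
orientation: [-2.348, 0.012, -0.008]
contact_force: [0.6, -0.2, -0.3]
grip_width: 0.0568
```

Run:
```python
from h import *
st()
s=cam('side');save(s,'s7');face(s,.49,.04,.06,.20)
c=cv2.imread('pics/s7.png')[150:280,220:320];cv2.imwrite('pics/s7c.png',cv2.resize(c,(461,600),interpolation=cv2.INTER_CUBIC))
```

```text
t 7.2 p [ 0.4953 -0.0775  0.3361] x [ 1.    -0.011  0.002] y [-0.007 -0.701 -0.713] z [ 0.009  0.713 -0.701] F [ 0.6 -0.2 -0.3] w 0.0568
q [ 0.94  0.54 -0.89  1.96 -0.47  0.96  0.4 ]
face 341 [0.4962 0.0386 0.1358] [-0.003  1.    -0.01 ] z [0.079 0.134 0.199]
0.08 73 [0.4668 0.5221] 0.0382
0.1 78 [0.4666 0.5206] 0.0382
0.12 22 [0.4714 0.5124] 0.0388
0.14 50 [0.4784 0.5233] 0.0391
0.16 46 [0.4802 0.5174] 0.0395
0.18 66 [0.4722 0.516 ] 0.0387
```

View pics/s7c.png

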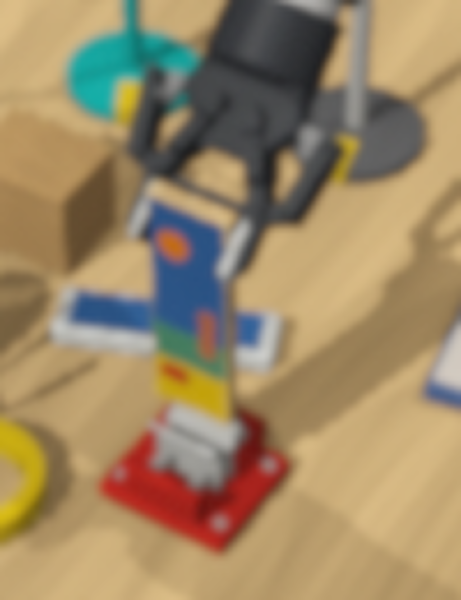

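>>> apply_moves(dp=[[0, -0.02, 0.02], [0, 0.088, 0.088], [0, 0.088, 0.088], [0, 0.088, 0.088], [0, 0.088, 0.088], [0, 0.03, 0.03], [0, 0.03, 0.03]], twist=[[0, 0, 0], [0, 0, 0], [0, 0, 0], [0, 0, 0], [0, 0, 0], [0, 0, 0], [0, 0, 0]], jaw=[200, 200, 200, 200, 200, 200, 200], grip_force=110)

```text
clock: 7.95
tcp_pos: [0.5002, -0.0693, 0.2722]
orientation: [-2.332, 0.008, -0.012]
contact_force: [-14.6, -8.2, 49.9]
grip_width: 0.0561
```

Run:
```python
from h import *
st()
s=cam('side');save(s,'s8');face(s,.49,.04,.06,.20)
X=pts(s);m=(abs(X[...,0]-.49)<.03)&(abs(X[...,1]-.035)<.02)&(X[...,2]>.18)&(X[...,2]<.23);print(np.percentile(X[m][:,2],[50,90,98]))
c=cv2.imread('pics/s8.png')[150:280,220:320];cv2.imwrite('pics/s8c.png',cv2.resize(c,(461,600),interpolation=cv2.INTER_CUBIC))
f=cam('wrist');save(f,'w8')
```

```text
t 7.95 p [ 0.5002 -0.0693  0.2722] x [ 1.    -0.01   0.006] y [-0.002 -0.69  -0.724] z [ 0.011  0.724 -0.69 ] F [-14.6  -8.2  49.9] w 0.0561
q [ 0.89  0.65 -0.86  1.99 -0.44  0.84  0.44]
face 153 [0.5025 0.0458 0.1349] [-0.075  0.996  0.044] z [0.071 0.128 0.195]
0.08 22 [0.4812 0.5108] 0.0459
0.1 34 [0.4833 0.5195] 0.0471
0.12 36 [0.4883 0.52  ] 0.0471
0.14 21 [0.4855 0.5206] 0.0472
0.18 30 [0.4783 0.527 ] 0.0418
[0.19070375 0.20203416 0.21455447]
```

View pics/s8c.png

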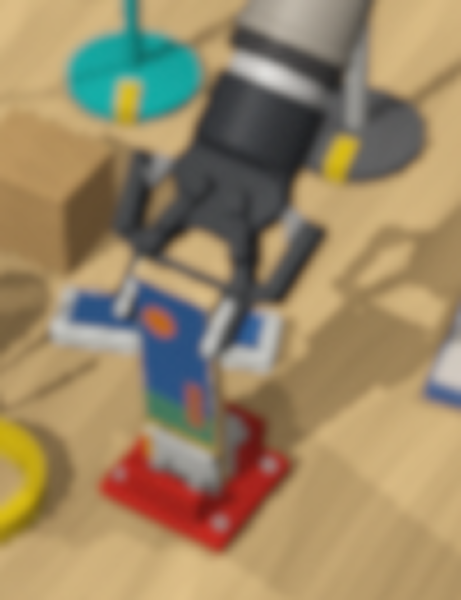

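View pics/w8.png

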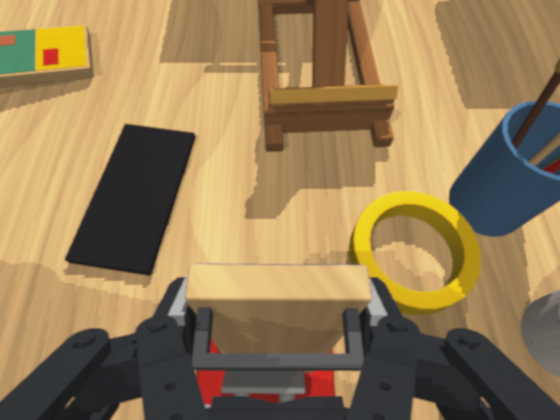

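>>> apply_moves(dp=[[-0.02, -0.015, -0.015], [0, 0, 0], [0, 0, 0], [0, 0, 0], [0, 0, 0], [0, 0, -0.15], [0, 0, -0.25], [0, 0, -0.35], [0, 0, -0.35], [0, 0, 0]], twist=[[0, 0, 0], [0, 0, 0], [0, 0, 0], [0, 0, 0], [0, 0, 0], [0, 0, 0], [0, 0, 0], [0, 0, 0], [0, 0, 0], [0, 0, 0]], jaw=[200, 0, 0, 0, 0, 0, 0, 0, 0, 0])

```text
clock: 9.05
tcp_pos: [0.4951, -0.1671, 0.3633]
orientation: [-2.331, 0.005, -0.003]
contact_force: [-0.2, 0.1, -0.2]
grip_width: 0.0853
```

Run:
```python
from h import *
import pickle
st()
s=cam('side');save(s,'s9');face(s,.49,.04,.06,.20);pickle.dump(s,open('s9.pkl','wb'))
c=cv2.imread('pics/s9.png')[150:280,220:320];cv2.imwrite('pics/s9c.png',cv2.resize(c,(461,600),interpolation=cv2.INTER_CUBIC))
f=cam('wrist');save(f,'w9');pickle.dump(f,open('w9.pkl','wb'))
t=cam('top');save(t,'t9');pickle.dump(t,open('t9.pkl','wb'))
X=pts(t);m=(abs(X[...,0]-.495)<.06)&(abs(X[...,1]-.035)<.05)&(X[...,2]>.18)&(X[...,2]<.22);p=X[m];print(len(p),p.mean(0),cv2.minAreaRect(p[:,:2].astype(np.float32)))
```

```text
t 9.05 p [ 0.4951 -0.1671  0.3633] x [ 1.    -0.005  0.   ] y [-0.003 -0.689 -0.725] z [ 0.004  0.725 -0.689] F [-0.2  0.1 -0.2] w 0.0853
q [ 1.05  0.55 -0.85  1.86 -0.42  1.15  0.45]
face 272 [0.4986 0.0409 0.1318] [0.039 0.999 0.035] z [0.061 0.132 0.198]
0.06 25 [0.4741 0.5209] 0.0428
0.08 36 [0.4794 0.5277] 0.041
0.1 43 [0.4818 0.5199] 0.0413
0.12 55 [0.4781 0.5211] 0.0415
0.14 47 [0.4764 0.5261] 0.0411
0.16 32 [0.4767 0.5191] 0.0412
0.18 34 [0.4741 0.5276] 0.0366
166 [0.49779695 0.02689979 0.19500252] ((0.49906712770462036, 0.02419992908835411), (0.030653584748506546, 0.058595724403858185), 88.69659423828125)
```

View pics/s9c.png

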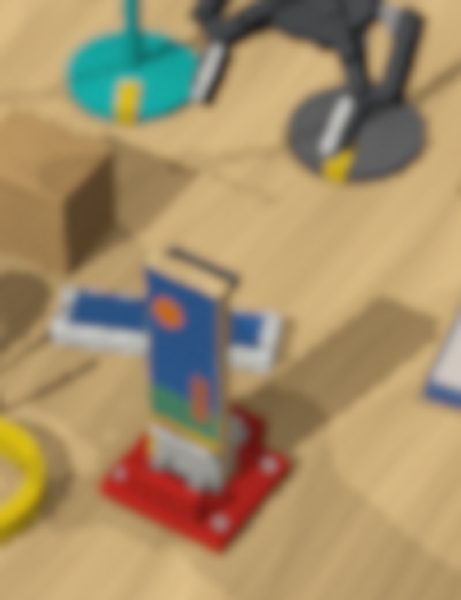

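View pics/w9.png

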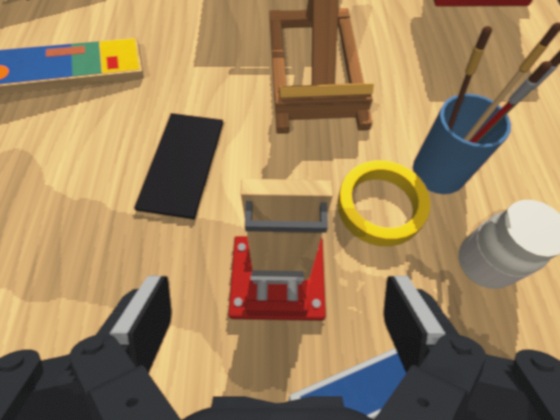

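View pics/t9.png

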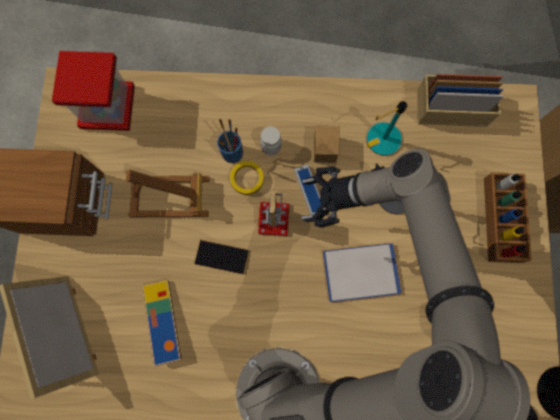

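Run:
```python
from h import *
import pickle
for n in ['top0','side0']:
    f=pickle.load(open(n+'.pkl','rb'));X=pts(f);c=f['color'].astype(int)
    near=(abs(X[...,0]-.565)<.1)&(abs(X[...,1]+.335)<.1)
    foot=near&(X[...,2]>.005)&(X[...,2]<.03);p=X[foot&(c.max(-1)-c.min(-1)<40)]
    print(n,'foot',len(p),cv2.minEnclosingCircle(p[:,:2].astype(np.float32)),np.median(p[:,2]))
    y=foot&(c[...,0]>120)&(c[...,1]>90)&(c[...,2]<60);p=X[y];print('mark',len(p),p.mean(0).round(4))
    h=near&(X[...,2]>.2)&(X[...,2]<.28);p=X[h];q=p[(p[:,2]>.243)];print('hub',len(q),q.mean(0).round(4),cv2.minEnclosingCircle(q[:,:2].astype(np.float32)))
    b=h&(c[...,0]-c[...,2]>40);p=X[b]
    d=p[:,:2]-np.array([.565,-.335]);print('hook pts',len(p),p.mean(0).round(4),p[np.argmin(p[:,0])].round(4))
plan([.47,-.25,.48],[1,0,0],[0,0,-1])
```

```text
top0 foot 790 ((0.5776448845863342, -0.3359906077384949), 0.055578745901584625) 0.013231894352960683
mark 62 [ 0.5695 -0.2973  0.0161]
hub 85 [ 0.5728 -0.335   0.2486] ((0.5463518500328064, -0.33165442943573), 0.044895123690366745)
hook pts 90 [ 0.5423 -0.3336  0.2372] [ 0.5009 -0.3285  0.2321]
side0 foot 365 ((0.5774952173233032, -0.33165767788887024), 0.05813835933804512) 0.01070544926983974
mark 37 [ 0.5681 -0.2924  0.0137]
hub 35 [ 0.5704 -0.3304  0.2464] ((0.547051191329956, -0.3289293050765991), 0.04518584534525871)
hook pts 97 [ 0.5515 -0.3286  0.2302] [ 0.5002 -0.3237  0.2344]
n 6 shift m(tool) [-0.0244 -0.027  -0.1459] twist deg [-4.67e+01  3.10e-01  2.00e-02]
dp [[-0.034, -0.038, -0.203], [-0.034, -0.01, -0.206], [-0.033, 0.018, -0.205], [-0.033, 0.046, -0.201], [-0.033, 0.073, -0.193], [-0.033, 0.098, -0.181]]
row twist [-0.0649, 0.0004, 0.0]
```

>>> apply_moves(dp=[[-0.034, -0.038, -0.203], [-0.034, -0.01, -0.206], [-0.033, 0.018, -0.205], [-0.033, 0.046, -0.201], [-0.033, 0.073, -0.193], [-0.033, 0.098, -0.181], [0, 0, 0]], twist=[[-0.065, 0, 0], [-0.065, 0, 0], [-0.065, 0, 0], [-0.065, 0, 0], [-0.065, 0, 0], [-0.065, 0, 0], [0, 0, 0]], jaw=[0, 0, 0, 100, 200, 255, 255])

```text
clock: 9.9
tcp_pos: [0.4692, -0.2434, 0.4745]
orientation: [3.121, 0.031, -0.032]
contact_force: [0.1, 1.4, 0.1]
grip_width: 0.0283
```

Run:
```python
from h import *
import pickle
st()
f=cam('wrist');save(f,'w10');pickle.dump(f,open('w10.pkl','wb'))
st()
```

```text
t 9.9 p [ 0.4692 -0.2434  0.4745] x [ 1.     0.02  -0.021] y [ 0.02 -1.    0.02] z [-0.02  -0.021 -1.   ] F [0.1 1.4 0.1] w 0.0283
q [ 0.91  0.24 -0.66  1.78  0.18  1.19  0.22]
t 9.95 p [ 0.4689 -0.2425  0.4727] x [ 1.     0.02  -0.023] y [ 0.021 -1.     0.015] z [-0.023 -0.015 -1.   ] F [-0.4  0.9 -1.2] w 0.0201
q [ 0.91  0.24 -0.66  1.78  0.18  1.19  0.22]
```

View pics/w10.png

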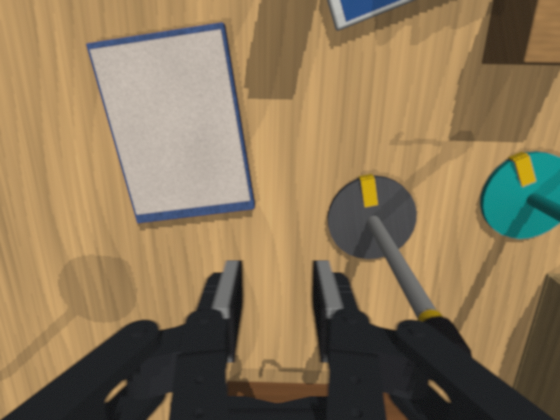

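Run:
```python
from h import *
import pickle
f=pickle.load(open('w10.pkl','rb'));X=pts(f);c=f['color'].astype(int)
near=(abs(X[...,0]-.575)<.075)&(abs(X[...,1]+.335)<.075)&(X[...,2]>.006)&(X[...,2]<.03)
p=X[near&(c.max(-1)<110)|near&(c[...,2]<70)&(c[...,0]>140)&(c[...,1]>100)]
print(cv2.minEnclosingCircle(p[:,:2].astype(np.float32)),np.median(p[:,2]),len(p))
y=X[near&(c[...,2]<60)&(c[...,0]>150)&(c[...,1]>110)];print(len(y),y.mean(0))
plan([.524,-.368,.44],[1,0,0],[0,0,-1])
```

```text
((0.5790275931358337, -0.3351348638534546), 0.05644923076033592) 0.01166675287242358 5065
408 [ 0.57049772 -0.29684361  0.01470895]
n 3 shift m(tool) [0.0532 0.1261 0.0334] twist deg [0.86 1.3  1.17]
dp [[0.148, 0.35, 0.093], [0.15, 0.35, 0.092], [0.151, 0.349, 0.091]]
row twist [0.0024, 0.0036, 0.0032]
```

>>> apply_moves(dp=[[0.148, 0.35, 0.05], [0.15, 0.35, 0.05], [0.151, 0.349, 0.05], [0, 0, 0], [0, 0, 0]], twist=[[0.0024, 0.0036, 0.0032], [0.0024, 0.0036, 0.0032], [0.0024, 0.0036, 0.0032], [0, 0, 0], [0, 0, 0]], jaw=[255, 255, 255, 255, 255])

```text
clock: 10.45
tcp_pos: [0.5277, -0.3634, 0.4421]
orientation: [-3.118, -0.02, 0.016]
contact_force: [1.1, -0.4, -0.4]
grip_width: -0.0
```

Run:
```python
from h import *
st()
f=cam('wrist');save(f,'w11')
plan([.524,-.368,.395],[1,0,0],[0,0,-1])
```

```text
t 10.45 p [ 0.5277 -0.3634  0.4421] x [ 1.     0.013 -0.01 ] y [ 0.013 -1.    -0.024] z [-0.011  0.024 -1.   ] F [ 1.1 -0.4 -0.4] w -0.0
q [ 0.93  0.46 -0.59  1.56  0.25  1.22  0.31]
n 1 shift m(tool) [-0.0026  0.0052  0.0465] twist deg [-1.32  0.67  0.7 ]
dp [[-0.022, 0.043, 0.388]]
row twist [-0.011, 0.0056, 0.0059]
```

View pics/w11.png

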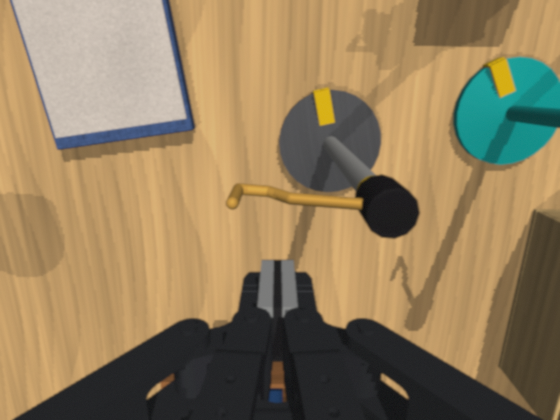

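>>> apply_moves(dp=[[-0.01, 0.03, 0.2], [0, 0, 0.2], [0, 0, 0], [0, -0.13, 0], [0, -0.13, 0], [0, -0.13, 0], [0, 0, 0]], twist=[[-0.011, 0.005, 0.006], [0, 0, 0], [0, 0, 0], [0, 0, 0], [0, 0, 0], [0, 0, 0], [0, 0, 0]], jaw=[255, 255, 255, 255, 255, 255, 255])

```text
clock: 11.2
tcp_pos: [0.5257, -0.3102, 0.3941]
orientation: [-3.139, -0.011, -0.0]
contact_force: [-0.9, 0.7, 0.2]
grip_width: -0.0001
```

Run:
```python
from h import *
st()
f=cam('wrist');save(f,'w12')
plan([.546,-.293,.395],[1,0,0],[0,0,-1],n=3)
```

```text
t 11.2 p [ 0.5257 -0.3102  0.3941] x [1.    0.007 0.   ] y [ 0.007 -1.    -0.003] z [ 0.     0.003 -1.   ] F [-0.9  0.7  0.2] w -0.0001
q [ 0.88  0.45 -0.6   1.7   0.28  1.09  0.2 ]
n 3 shift m(tool) [ 0.0204 -0.0181 -0.0007] twist deg [-0.15 -0.05  0.34]
row dp [0.057, -0.05, -0.002]
row twist [-0.0004, -0.0001, 0.0009]
```

View pics/w12.png

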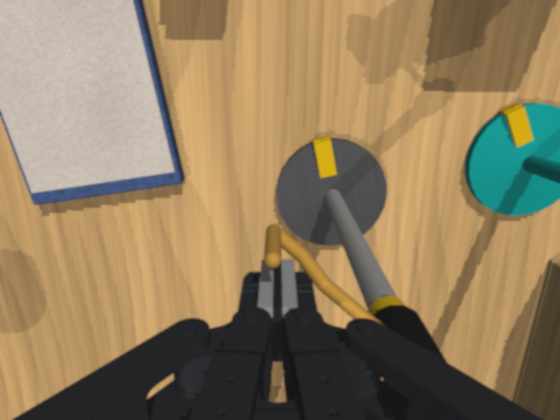

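>>> apply_moves(dp=[[0.09, -0.0, 0], [0.07, -0.05, 0], [0.03, -0.05, 0], [0, 0, 0]], twist=[[0, 0, 0], [0, 0, 0], [0, 0, 0], [0, 0, 0]], jaw=[255, 255, 255, 255])

```text
clock: 11.65
tcp_pos: [0.5492, -0.2996, 0.3944]
orientation: [-3.14, -0.005, 0.004]
contact_force: [-2.0, -0.2, 0.2]
grip_width: -0.0002
```

Run:
```python
from h import *
st()
f=cam('wrist');save(f,'w13')
```

```text
t 11.65 p [ 0.5492 -0.2996  0.3944] x [ 1.     0.003 -0.003] y [ 0.003 -1.    -0.001] z [-0.003  0.001 -1.   ] F [-2.  -0.2  0.2] w -0.0002
q [ 0.84  0.47 -0.6   1.66  0.29  1.1   0.16]
```

View pics/w13.png

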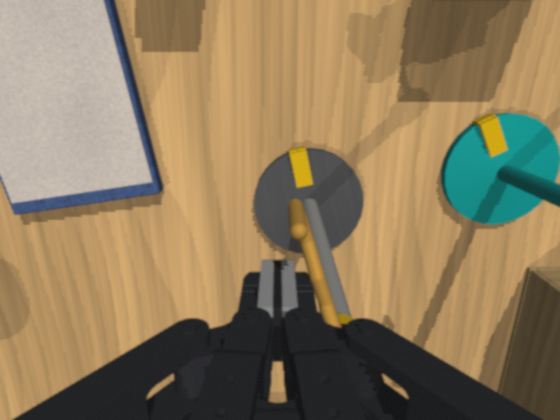

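```bash
cat >> h.py <<'E'
def hookang(f,ax=(.578,-.335)):
    X=pts(f);c=f['color'].astype(int)
    m=(X[...,2]>.215)&(X[...,2]<.262)&(c[...,0]-c[...,2]>50)&(np.hypot(X[...,0]-ax[0],X[...,1]-ax[1])<.09)
    p=X[m];d=p[:,:2]-ax;rr=np.hypot(*d.T);o=rr>.035
    a=np.degrees(np.arctan2(d[o,1],d[o,0]))
    V=np.linalg.svd(p[o][:,:2]-p[o][:,:2].mean(0),full_matrices=False)[2][0];V*=np.sign(V[1])
    print('hook n',o.sum(),'med ang',np.median(a).round(1),'line ang',np.degrees(np.arctan2(V[1],V[0])).round(1),'rmax',rr.max().round(4),'mark 102.6; far', p[np.argmax(rr)].round(4))
E
python3 - <<'E'
from h import *
f=cam('wrist');hookang(f)
f=cam('top');save(f,'t13');hookang(f)
E
```

```text
hook n 1682 med ang 107.2 line ang 107.3 rmax 0.0767 mark 102.6; far [ 0.555  -0.2618  0.2308]
hook n 31 med ang 108.5 line ang 110.1 rmax 0.0765 mark 102.6; far [ 0.5555 -0.2619  0.2461]
```

>>> apply_moves(dp=[[0.035, 0, 0], [0, 0, 0], [-0.15, 0, 0], [-0.1, 0, -0.2], [0, 0, -0.35], [0, 0, -0.3], [0, 0, 0]], twist=[[0, 0, 0], [0, 0, 0], [0, 0, 0], [0, 0, 0], [0, 0, 0], [0, 0, 0], [0, 0, 0]], jaw=[255, 255, 255, 255, 255, 255, 255])

```text
clock: 12.5
tcp_pos: [0.5235, -0.2995, 0.499]
orientation: [-3.136, -0.007, -0.0]
contact_force: [0.2, -0.4, 0.6]
grip_width: 0.0001
```

Run:
```python
from h import *
import pickle
st()
f=cam('wrist');hookang(f);save(f,'w14')
f=cam('top');hookang(f)
f=cam('side');hookang(f);face(f,.49,.04,.06,.20)
# tool vertical grasp over picture: camera on +y
plan([.499,.034,.195+.155+.09-.02],[1,0,0],[0,0,-1])
```

```text
t 12.5 p [ 0.5235 -0.2995  0.499 ] x [1.    0.004 0.   ] y [ 0.004 -1.    -0.005] z [ 0.     0.005 -1.   ] F [ 0.2 -0.4  0.6] w 0.0001
q [ 0.9   0.35 -0.63  1.58  0.21  1.28  0.24]
hook n 598 med ang 103.1 line ang 104.6 rmax 0.0765 mark 102.6; far [ 0.561  -0.2604  0.2468]
hook n 45 med ang 104.3 line ang 104.3 rmax 0.0774 mark 102.6; far [ 0.5583 -0.2601  0.2543]
hook n 29 med ang 103.1 line ang 105.6 rmax 0.0863 mark 102.6; far [ 0.5591 -0.2508  0.2367]
face 280 [0.4989 0.0408 0.1314] [0.028 0.999 0.035] z [0.061 0.133 0.198]
0.06 26 [0.4759 0.5234] 0.0423
0.08 38 [0.4813 0.5263] 0.0416
0.1 43 [0.4804 0.5191] 0.0412
0.12 57 [0.4769 0.5197] 0.0411
0.14 50 [0.478  0.5258] 0.0412
0.16 31 [0.4767 0.5182] 0.041
0.18 35 [0.4733 0.5263] 0.0369
n 7 shift m(tool) [-0.021  -0.3329  0.0763] twist deg [-0.54  0.48  0.27]
row dp [-0.025, -0.396, 0.091]
row twist [-0.0006, 0.0006, 0.0003]
```

View pics/w14.png

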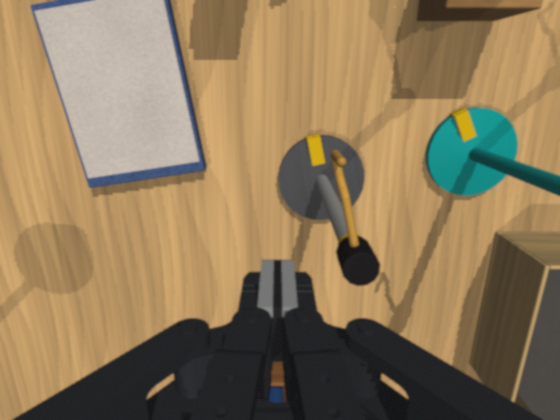

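>>> apply_moves(dp=[[-0.025, -0.396, 0.05], [-0.025, -0.396, 0.05], [-0.025, -0.396, 0.08], [-0.025, -0.396, 0.1], [-0.025, -0.396, 0.11], [-0.025, -0.396, 0.11], [-0.025, -0.3, 0.1], [0, 0, 0], [0, 0, 0]], twist=[[0, 0, 0.001], [0, 0, 0.001], [0, 0, 0.001], [0, 0, 0.001], [0, 0, 0.001], [0, 0, 0.001], [0, 0, 0.001], [0, 0, 0], [0, 0, 0]], jaw=[0, 0, 0, 0, 0, 0, 0, 0, 0])

```text
clock: 13.55
tcp_pos: [0.497, 0.0281, 0.4093]
orientation: [-3.127, 0.021, 0.04]
contact_force: [-0.3, -0.8, -0.1]
grip_width: 0.085
```

Run:
```python
from h import *
import pickle
st()
f=cam('wrist');save(f,'w15')
X=pts(f)
m=(abs(X[...,0]-.498)<.045)&(abs(X[...,1]-.03)<.04)&(X[...,2]>.185)&(X[...,2]<.205);p=X[m];print(len(p),p.mean(0),cv2.minAreaRect(p[:,:2].astype(np.float32)))
plan([.499,.034,.332],[.9998,-.02,0],[0,0,-1])
```

```text
t 13.55 p [0.497  0.0281 0.4093] x [ 1.    -0.013 -0.025] y [-0.014 -1.    -0.015] z [-0.025  0.015 -1.   ] F [-0.3 -0.8 -0.1] w 0.085
q [ 0.5   0.28 -0.79  1.92  0.2   1.06 -0.39]
4222 [0.50060249 0.02945322 0.19345049] ((0.5006637573242188, 0.02439434453845024), (0.03148336708545685, 0.058078303933143616), 88.91535949707031)
n 2 shift m(tool) [ 0.0041 -0.0048  0.0773] twist deg [-0.85  1.47  0.35]
dp [[0.017, -0.02, 0.322], [0.013, -0.022, 0.322]]
row twist [-0.0036, 0.0061, 0.0015]
```

View pics/w15.png

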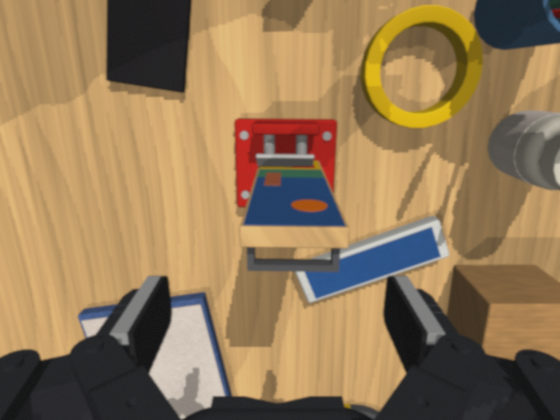

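>>> apply_moves(dp=[[0.022, -0.025, 0.24], [0.018, -0.022, 0.24], [0, -0.005, 0.18], [0, 0, 0], [0, 0, 0]], twist=[[-0.0036, 0.0061, 0.0015], [-0.0036, 0.0061, 0.0015], [0, 0, 0], [0, 0, 0], [0, 0, 0]], jaw=[0, 0, 0, 0, 0])

```text
clock: 14.1
tcp_pos: [0.5028, 0.0275, 0.3276]
orientation: [3.139, -0.051, 0.003]
contact_force: [0.4, 0.5, 0.3]
grip_width: 0.0857
```

Run:
```python
from h import *
st()
f=cam('wrist');save(f,'w16')
plan([.4995,.034,.332],[.9998,-.02,0],[0,0,-1],n=1)
```

```text
t 14.1 p [0.5028 0.0275 0.3276] x [ 0.999 -0.032  0.002] y [-0.032 -0.999  0.002] z [ 0.002 -0.002 -1.   ] F [0.4 0.5 0.3] w 0.0857
q [ 0.43  0.38 -0.74  2.    0.33  0.88 -0.52]
n 1 shift m(tool) [-0.0035 -0.0066 -0.0044] twist deg [ 0.15 -0.1  -0.74]
row dp [-0.029, -0.055, -0.036]
row twist [0.0013, -0.0008, -0.0061]
```

View pics/w16.png

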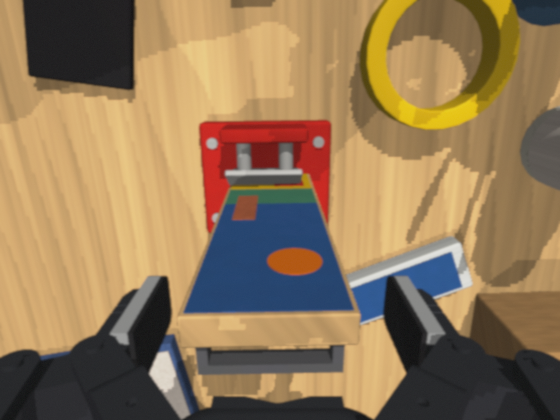

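>>> apply_moves(dp=[[-0.029, -0.055, -0.02], [0, 0, 0], [0, 0, 0], [0, 0, 0], [0, 0, 0], [0, 0, 0], [0, 0, 0]], twist=[[0, 0, -0.005], [0, 0, 0], [0, 0, 0], [0, 0, 0], [0, 0, 0], [0, 0, 0], [0, 0, 0]], jaw=[0, 0, 200, 200, 200, 200, 200], grip_force=110)

```text
clock: 14.85
tcp_pos: [0.5003, 0.034, 0.3339]
orientation: [3.138, -0.037, 0.012]
contact_force: [-0.7, 1.6, -0.2]
grip_width: 0.0562
```

Run:
```python
from h import *
st()
```

```text
t 14.85 p [0.5003 0.034  0.3339] x [ 1.    -0.023  0.008] y [-0.023 -1.     0.003] z [ 0.008 -0.003 -1.   ] F [-0.7  1.6 -0.2] w 0.0562
q [ 0.43  0.37 -0.74  2.    0.33  0.89 -0.52]
```

>>> apply_moves(dp=[[0, 0, -0.1], [0, 0, -0.15], [0, 0, -0.2], [0, 0, -0.2], [0, 0, -0.25], [0, 0, -0.2], [0, 0, 0], [0, 0, 0]], twist=[[0, 0, 0], [0, 0, 0], [0, 0, 0], [0, 0, 0], [0, 0, 0], [0, 0, 0], [0, 0, 0], [0, 0, 0]], jaw=[200, 200, 200, 200, 200, 200, 200, 200])

```text
clock: 15.65
tcp_pos: [0.4979, 0.035, 0.4737]
orientation: [3.139, -0.033, 0.006]
contact_force: [-0.2, 0.1, -2.3]
grip_width: 0.0563
```

Run:
```python
from h import *
st()
f=cam('wrist');save(f,'w17')
s=cam('side');save(s,'s17');face(s,.50,.04,.12,.27)
t=cam('top');X=pts(t);o=r.get_obs();z0=o['tcp_pos'][2]
m=(abs(X[...,0]-.5)<.026)&(abs(X[...,1]-.015)<.02)&(abs(X[...,2]-(z0-.15))<.015)
p=X[m];print(len(p), p.mean(0) if len(p) else '')
# target above hook
ax=np.array([.578,-.335]);a=np.radians(103.4);u=np.array([np.cos(a),np.sin(a),0]);xp=np.array([u[1],-u[0],0])
seat=np.array([ax[0],ax[1],.232])+.066*u
print('seat',seat)
tcp=seat+.022*u+np.array([0,0,.151+.045]);print(tcp)
plan(tcp+.06*u,xp,[0,0,-1])
```

```text
t 15.65 p [0.4979 0.035  0.4737] x [ 1.    -0.021  0.004] y [-0.021 -1.     0.002] z [ 0.004 -0.002 -1.   ] F [-0.2  0.1 -2.3] w 0.0563
q [ 0.52  0.2  -0.81  1.84  0.16  1.16 -0.36]
face 341 [0.4963 0.0427 0.2111] [0.008 1.    0.001] z [0.162 0.202 0.269]
0.16 72 [0.467  0.5226] 0.0433
0.18 92 [0.4672 0.5233] 0.0428
0.2 38 [0.469  0.5242] 0.0424
0.22 49 [0.4771 0.5172] 0.0428
0.24 50 [0.4787 0.5166] 0.0429
0.26 39 [0.4763 0.5178] 0.0424
0 
seat [ 0.56270464 -0.27079679  0.232     ]
[ 0.55760618 -0.24939572  0.428     ]
n 5 shift m(tool) [0.0505 0.2249 0.0451] twist deg [  0.13  -0.09 -14.59]
dp [[0.084, 0.375, 0.075], [0.065, 0.379, 0.075], [0.046, 0.381, 0.075], [0.026, 0.383, 0.075], [0.007, 0.384, 0.074]]
row twist [0.0002, -0.0001, -0.0243]
```

View pics/w17.png

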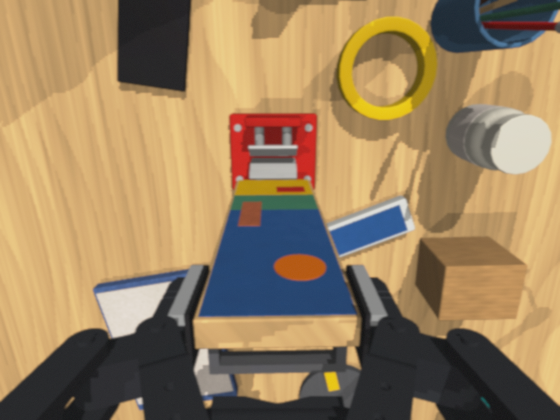

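View pics/s17.png

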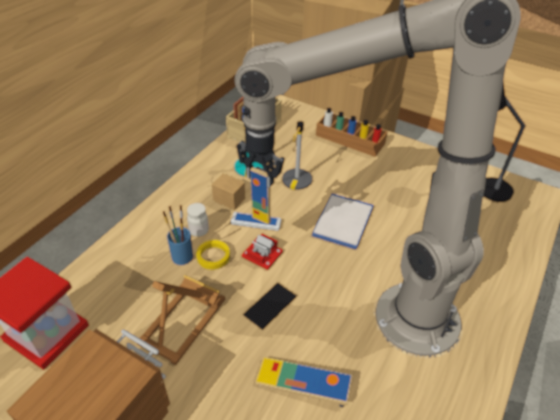

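```bash
cat >> h.py <<'E'
def intool(f,show=True):
    z=f['z_map'];K=np.array(f['intrinsics']);v,u=np.mgrid[:z.shape[0],:z.shape[1]]
    c=np.stack([(u-K[0,2])/K[0,0]*z,(v-K[1,2])/K[1,1]*z,z],-1);H=np.array(f['hand_eye'])
    T=c@H[:3,:3].T+H[:3,3]
    m=(abs(T[...,0])<.025)&(T[...,2]>.12)&(T[...,2]<.165)&(abs(T[...,1])<.05)
    p=T[m];col=f['color'][m].astype(int)
    dark=(col.max(1)<110)&(col.max(1)-col.min(1)<40)
    wood=(col[:,0]-col[:,2]>50)&(col[:,0]>150)
    for n,k in [('wood',wood),('dark',dark)]:
        q=p[k]
        if len(q): print(n,len(q),'mean',q.mean(0).round(4),'p2-98',np.percentile(q,[2,98],axis=0).round(4).tolist())
    q=T[(T[...,2]>.12)&(T[...,2]<.165)&(abs(T[...,1])<.05)&(f['color'][...,0].astype(int)-f['color'][...,2]>50)];print('wood x',np.percentile(q[:,0],[1,99]).round(4))
E
python3 - <<'E'
from h import *
f=cam('wrist');intool(f)
E
```

```text
wood 4707 mean [ 0.     -0.0002  0.1388] p2-98 [[-0.024, -0.0064, 0.1367], [0.0239, 0.0062, 0.1631]]
dark 2959 mean [-0.      0.0206  0.1482] p2-98 [[-0.024, 0.0136, 0.1449], [0.0241, 0.0244, 0.1538]]
wood x [-0.0282  0.0399]
```

>>> apply_moves(dp=[[0.084, 0.375, 0.05], [0.065, 0.379, 0.07], [0.046, 0.381, 0.075], [0.026, 0.383, 0.075], [0.007, 0.32, 0.074], [0, 0, 0], [0, 0, 0]], twist=[[0, 0, -0.0243], [0, 0, -0.0243], [0, 0, -0.0243], [0, 0, -0.0243], [0, 0, -0.0243], [0, 0, 0], [0, 0, 0]], jaw=[200, 200, 200, 200, 200, 200, 200])

```text
clock: 16.55
tcp_pos: [0.544, -0.1898, 0.4223]
orientation: [-3.113, -0.392, 0.013]
contact_force: [0.0, 0.8, -0.9]
grip_width: 0.0567
```

```bash
cat >> h.py <<'E'
def tgt(out,up,a=103.4,ax=(.578,-.335)):
    a=np.radians(a);u=np.array([np.cos(a),np.sin(a),0]);xp=np.array([u[1],-u[0],0])
    seat=np.array([ax[0],ax[1],.232])+.066*u
    return seat+(.022+out)*u+np.array([0,0,.150+up]),xp
E
python3 - <<'E'
from h import *
st()
f=cam('wrist');save(f,'w18');intool(f)
s=cam('side');hookang(s);save(s,'s18')
c=cv2.imread('pics/s18.png')[90:230,220:340];cv2.imwrite('pics/s18c.png',cv2.resize(c,(514,600),interpolation=cv2.INTER_CUBIC))
t=cam('top');hookang(t)
p,x=tgt(.0,.045);plan(p,x,[0,0,-1],n=3)
E
```

```text
t 16.55 p [ 0.544  -0.1898  0.4223] x [ 0.969  0.248 -0.008] y [ 0.248 -0.969 -0.005] z [-0.009  0.003 -1.   ] F [ 0.   0.8 -0.9] w 0.0567
q [ 0.78  0.38 -0.7   1.74  0.27  1.13  0.24]
wood 4404 mean [-0.0008 -0.0003  0.1387] p2-98 [[-0.024, -0.0064, 0.1367], [0.0228, 0.0061, 0.1628]]
dark 3049 mean [0.0003 0.02   0.1481] p2-98 [[-0.024, -0.0055, 0.1444], [0.0242, 0.0242, 0.154]]
wood x [-0.0416  0.0275]
hook n 1 med ang 102.3 line ang 0.0 rmax 0.0745 mark 102.6; far [ 0.5622 -0.2622  0.2402]h.py:49: RuntimeWarning: Mean of empty slice.
  V=np.linalg.svd(p[o][:,:2]-p[o][:,:2].mean(0),full_matrices=False)[2][0];V*=np.sign(V[1])
  ret = um.true_divide(
Traceback (most recent call last):
  File "h.py", line 49, in hookang
    V=np.linalg.svd(p[o][:,:2]-p[o][:,:2].mean(0),full_matrices=False)[2][0];V*=np.sign(V[1])
      ~~~~~~~~~~~~~~~~~~~~~~~~~~~~~~~~~~~~~~~~~~~~~~~~~~~~~~~~~~~~~~~~~~~^^^
IndexError: index 0 is out of bounds for axis 0 with size 0
```

View pics/w18.png

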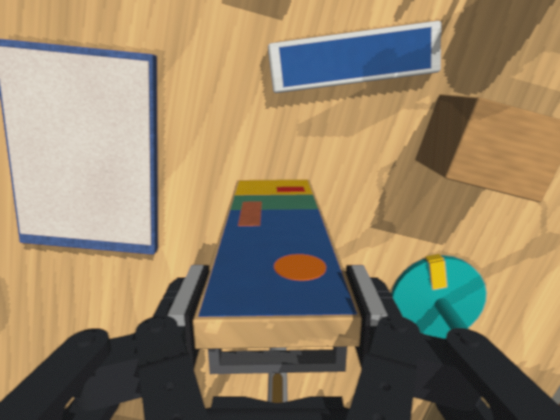

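View pics/s18c.png

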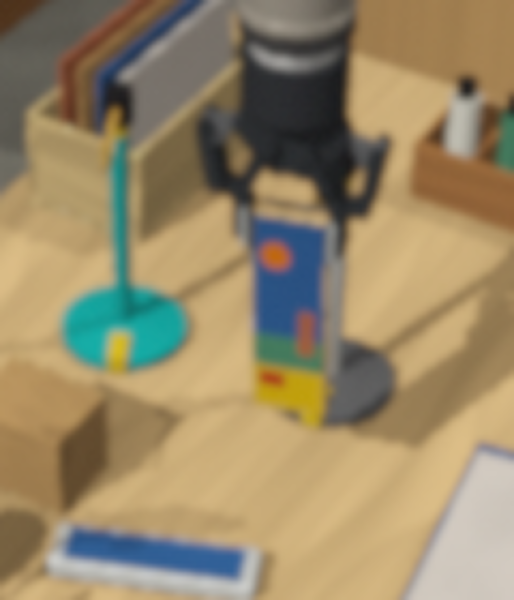

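Run:
```python
from h import *
p,x=tgt(.0,.048);print(p);plan(p,x,[0,0,-1],n=3)
```

```text
[ 0.55760618 -0.24939572  0.43      ]
n 3 shift m(tool) [-0.0021  0.0624 -0.0069] twist deg [-0.2   0.39  1.07]
dp [[-0.006, 0.173, -0.019], [-0.005, 0.174, -0.019], [-0.004, 0.174, -0.019]]
row twist [-0.0005, 0.0011, 0.003]
```

>>> apply_moves(dp=[[-0.006, 0.17, -0.04], [-0.005, 0.17, -0.02], [-0.004, 0.17, -0.02], [0, 0, 0], [0, 0, 0], [0, 0, 0]], twist=[[0, 0.001, 0.003], [0, 0.001, 0.003], [0, 0.001, 0.003], [0, 0, 0], [0, 0, 0], [0, 0, 0]], jaw=[200, 200, 200, 200, 200, 200])

```text
clock: 17.3
tcp_pos: [0.5592, -0.249, 0.4355]
orientation: [-3.118, -0.372, -0.004]
contact_force: [0.3, -0.2, -0.9]
grip_width: 0.0561
```

Run:
```python
from h import *
st()
f=cam('wrist');save(f,'w19')
p,x=tgt(.0,.048);plan(p,x,[0,0,-1],n=1)
t=cam('top');save(t,'t19');c=cv2.imread('pics/t19.png')[130:260,340:460];cv2.imwrite('pics/t19c.png',cv2.resize(c,(553,600),interpolation=cv2.INTER_CUBIC))
```

```text
t 17.3 p [ 0.5592 -0.249   0.4355] x [0.972 0.235 0.003] y [ 0.235 -0.972 -0.001] z [ 0.002  0.002 -1.   ] F [ 0.3 -0.2 -0.9] w 0.0561
q [ 0.82  0.43 -0.68  1.64  0.28  1.17  0.32]
n 1 shift m(tool) [-0.0017  0.0003  0.0055] twist deg [-0.07 -0.14  0.25]
row dp [-0.014, 0.003, 0.046]
row twist [-0.0006, -0.0012, 0.0021]
```

View pics/w19.png

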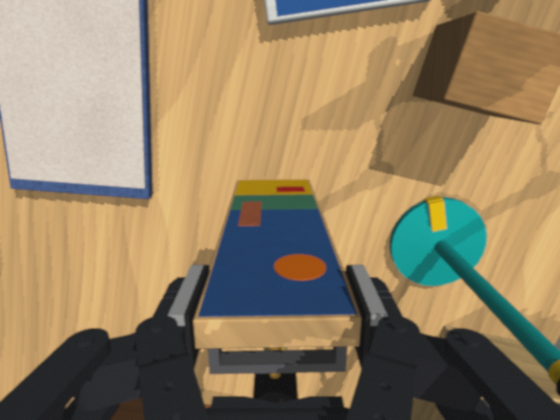

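Run:
```python
import cv2
c=cv2.imread('pics/w19.png')[310:400,190:370];cv2.imwrite('pics/w19c.png',cv2.resize(c,(800,400),interpolation=cv2.INTER_CUBIC))
```

```text
(no output)
```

View pics/w19c.png

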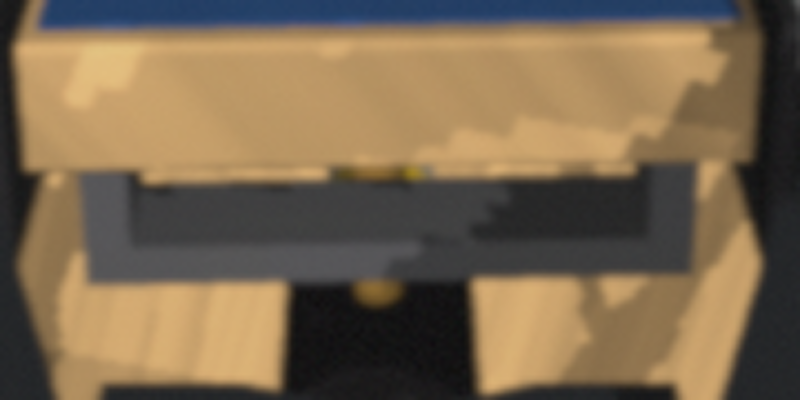

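View pics/t19c.png

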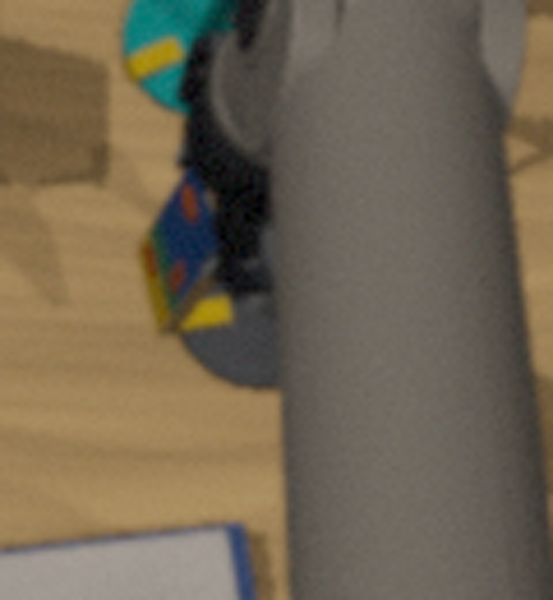

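>>> apply_moves(dp=[[-0.014, 0.0, 0.1], [0, 0, 0.1], [0, 0, 0.1], [0, 0, 0], [0, 0, 0]], twist=[[0, -0.001, 0.002], [0, 0, 0], [0, 0, 0], [0, 0, 0], [0, 0, 0]], jaw=[200, 200, 200, 200, 200])

```text
clock: 17.9
tcp_pos: [0.5569, -0.2469, 0.395]
orientation: [-3.117, -0.371, 0.003]
contact_force: [-0.6, -0.3, -1.2]
grip_width: 0.0564
```

Run:
```python
from h import *
st()
f=cam('wrist');save(f,'w20');c=cv2.imread('pics/w20.png')[310:400,190:370];cv2.imwrite('pics/w20c.png',cv2.resize(c,(800,400),interpolation=cv2.INTER_CUBIC))
p,x=tgt(.0,.0);plan(p,x,[0,0,-1],n=1)
```

```text
t 17.9 p [ 0.5569 -0.2469  0.395 ] x [ 0.972  0.235 -0.002] y [ 0.235 -0.972 -0.003] z [-0.003  0.002 -1.   ] F [-0.6 -0.3 -1.2] w 0.0564
q [ 0.81  0.46 -0.66  1.69  0.31  1.1   0.29]
n 1 shift m(tool) [0.0002 0.0026 0.0129] twist deg [-0.17  0.12  0.18]
row dp [0.002, 0.022, 0.108]
row twist [-0.0014, 0.001, 0.0015]
```

View pics/w20c.png

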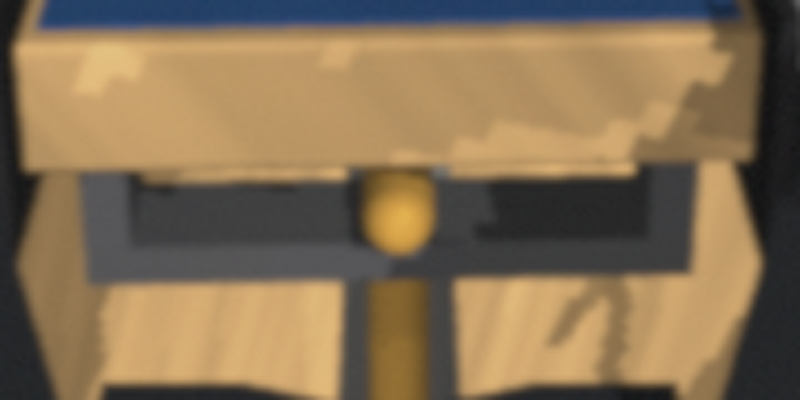

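>>> apply_moves(dp=[[0.0, 0.015, 0.06], [0, 0, 0.05], [0, 0, 0.02], [0, 0, 0]], twist=[[0, 0, 0], [0, 0, 0], [0, 0, 0], [0, 0, 0]], jaw=[200, 200, 200, 200])

```text
clock: 18.35
tcp_pos: [0.5583, -0.2486, 0.3807]
orientation: [-3.119, -0.371, -0.002]
contact_force: [-2.3, -0.0, 2.3]
grip_width: 0.0562
```

Run:
```python
from h import *
st()
f=cam('wrist');save(f,'w21');c=cv2.imread('pics/w21.png')[310:400,190:370];cv2.imwrite('pics/w21c.png',cv2.resize(c,(800,400),interpolation=cv2.INTER_CUBIC))
p,x=tgt(.0,.0);plan(p,x,[0,0,-1],n=1)
```

```text
t 18.35 p [ 0.5583 -0.2486  0.3807] x [0.972 0.235 0.001] y [ 0.235 -0.972 -0.001] z [ 0.001  0.001 -1.   ] F [-2.3 -0.   2.3] w 0.0562
q [ 0.81  0.48 -0.66  1.7   0.32  1.07  0.28]
n 1 shift m(tool) [-0.0008  0.0006 -0.0013] twist deg [-0.04 -0.07  0.17]
row dp [-0.007, 0.005, -0.011]
row twist [-0.0003, -0.0006, 0.0014]
```

View pics/w21c.png

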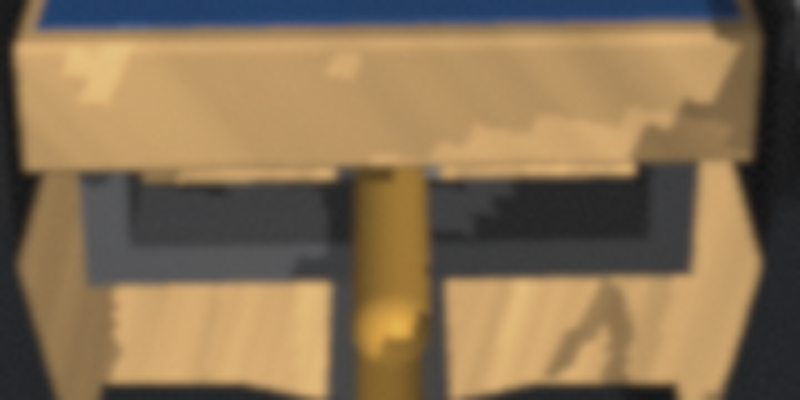

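>>> apply_moves(dp=[[0, 0, 0], [0, 0, 0], [0, 0, 0], [0, 0, 0], [0, 0, 0], [0, 0, -0.1], [0, 0, -0.2], [0, 0, -0.3], [0, 0, -0.35], [0, 0, 0]], twist=[[0, 0, 0], [0, 0, 0], [0, 0, 0], [0, 0, 0], [0, 0, 0], [0, 0, 0], [0, 0, 0], [0, 0, 0], [0, 0, 0], [0, 0, 0]], jaw=[120, 60, 0, 0, 0, 0, 0, 0, 0, 0], grip_force=20)

```text
clock: 19.4
tcp_pos: [0.558, -0.2487, 0.5008]
orientation: [-3.117, -0.372, -0.002]
contact_force: [-0.2, -0.1, 0.4]
grip_width: 0.0853
```

Run:
```python
from h import *
st()
s=cam('side');save(s,'s22');f=cam('wrist');save(f,'w22')
c=cv2.imread('pics/s22.png')[90:230,220:340];cv2.imwrite('pics/s22c.png',cv2.resize(c,(514,600),interpolation=cv2.INTER_CUBIC))
plan([.53,-.13,.52],[.972,.235,0],[0,0,-1])
```

```text
t 19.4 p [ 0.558  -0.2487  0.5008] x [0.972 0.235 0.001] y [ 0.235 -0.972 -0.002] z [ 0.001  0.002 -1.   ] F [-0.2 -0.1  0.4] w 0.0853
q [ 0.83  0.38 -0.69  1.56  0.24  1.29  0.35]
n 3 shift m(tool) [ 0.0017 -0.1221 -0.0237] twist deg [-0.33  0.28  0.01]
row dp [0.005, -0.339, -0.066]
row twist [-0.0009, 0.0008, 0.0]
```

View pics/s22c.png

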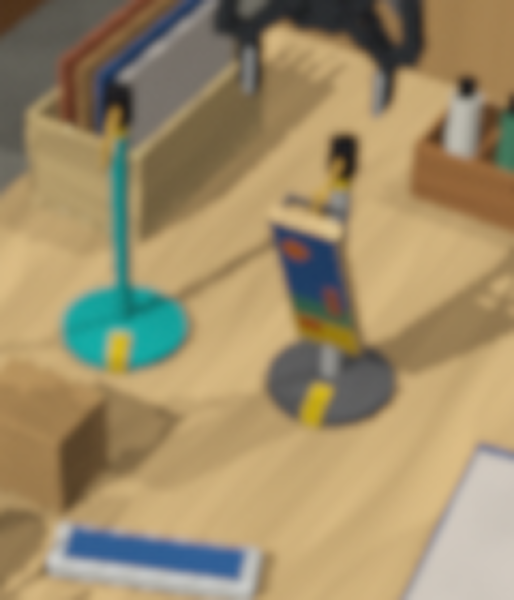

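View pics/w22.png

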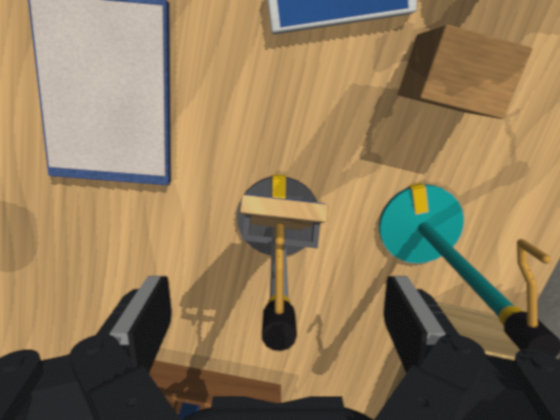

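Hanging by the bar on the hook, which lines up with the yellow mark. I'll move clear and wait.

>>> apply_moves(dp=[[0, -0.2, -0.15], [0, -0.25, -0.05], [0, 0, 0], [0, 0, 0], [0, 0, 0], [0, 0, 0], [0, 0, 0], [0, 0, 0], [0, 0, 0], [0, 0, 0], [0, 0, 0], [0, 0, 0], [0, 0, 0], [0, 0, 0], [0, 0, 0], [0, 0, 0], [0, 0, 0], [0, 0, 0], [0, 0, 0], [0, 0, 0]], twist=[[0, 0, 0], [0, 0, 0], [0, 0, 0], [0, 0, 0], [0, 0, 0], [0, 0, 0], [0, 0, 0], [0, 0, 0], [0, 0, 0], [0, 0, 0], [0, 0, 0], [0, 0, 0], [0, 0, 0], [0, 0, 0], [0, 0, 0], [0, 0, 0], [0, 0, 0], [0, 0, 0], [0, 0, 0], [0, 0, 0]], jaw=[0, 0, 0, 0, 0, 0, 0, 0, 0, 0, 0, 0, 0, 0, 0, 0, 0, 0, 0, 0])

```text
clock: 21.5
tcp_pos: [0.5425, -0.1996, 0.5139]
orientation: [-3.111, -0.362, 0.025]
contact_force: [0.5, -0.8, -1.2]
grip_width: 0.0855
```

>>> apply_moves(dp=[[0, 0, 0], [0, 0, 0], [0, 0, 0], [0, 0, 0], [0, 0, 0], [0, 0, 0], [0, 0, 0], [0, 0, 0], [0, 0, 0], [0, 0, 0], [0, 0, 0], [0, 0, 0], [0, 0, 0], [0, 0, 0], [0, 0, 0], [0, 0, 0], [0, 0, 0], [0, 0, 0], [0, 0, 0], [0, 0, 0]], twist=[[0, 0, 0], [0, 0, 0], [0, 0, 0], [0, 0, 0], [0, 0, 0], [0, 0, 0], [0, 0, 0], [0, 0, 0], [0, 0, 0], [0, 0, 0], [0, 0, 0], [0, 0, 0], [0, 0, 0], [0, 0, 0], [0, 0, 0], [0, 0, 0], [0, 0, 0], [0, 0, 0], [0, 0, 0], [0, 0, 0]], jaw=[0, 0, 0, 0, 0, 0, 0, 0, 0, 0, 0, 0, 0, 0, 0, 0, 0, 0, 0, 0])

```text
clock: 23.5
tcp_pos: [0.5425, -0.1996, 0.5139]
orientation: [-3.111, -0.362, 0.025]
contact_force: [-0.2, -1.1, 0.1]
grip_width: 0.0853
```

Run:
```python
from h import *
import pickle
st()
a=cam('side');face(a,.565,-.28,.08,.24);save(a,'s23')
for i in range(4): b=cam('side')
face(b,.565,-.28,.08,.24)
d=np.abs(a['color'].astype(int)-b['color'].astype(int)).max(-1)[100:220,240:340];print('diff px',(d>30).sum())
f=cam('wrist');save(f,'w23');hookang(f)
t=cam('top');save(t,'t23')
# bystander check: top image diff vs start
t0=pickle.load(open('top0.pkl','rb'));D=(np.abs(t['color'].astype(int)-t0['color'].astype(int)).max(-1)>60).astype(np.uint8)*255;cv2.imwrite('pics/d23.png',D)
```

```text
t 23.5 p [ 0.5425 -0.1996  0.5139] x [ 0.973  0.23  -0.015] y [ 0.23  -0.973 -0.012] z [-0.017  0.008 -1.   ] F [-0.2 -1.1  0.1] w 0.0853
q [ 0.81  0.32 -0.72  1.61  0.21  1.31  0.29]
face 89 [ 0.5637 -0.2737  0.1927] [ 0.957  0.289 -0.006] z [0.082 0.209 0.239]
0.16 12 [0.5542 0.5729] -0.2577
0.18 10 [0.5528 0.5782] -0.2509
0.2 10 [0.5516 0.5829] -0.2855
0.22 38 [0.554 0.58 ] -0.2772
face 92 [ 0.5643 -0.2754  0.1949] [ 0.964  0.267 -0.002] z [0.088 0.216 0.238]
0.16 13 [0.556  0.5723] -0.2573
0.22 45 [0.5533 0.579 ] -0.2828
diff px 0
hook n 990 med ang 101.7 line ang 97.9 rmax 0.09 mark 102.6; far [ 0.583  -0.2452  0.2369]
```

View pics/w23.png

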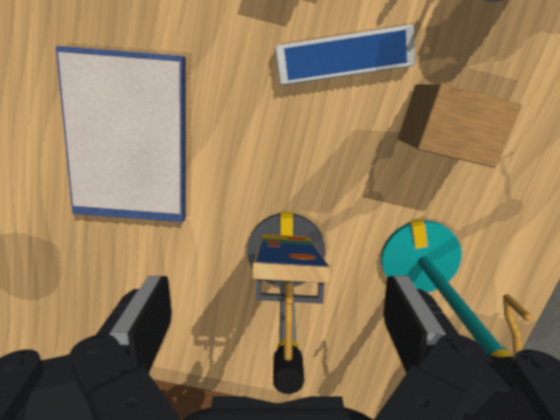

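View pics/s23.png

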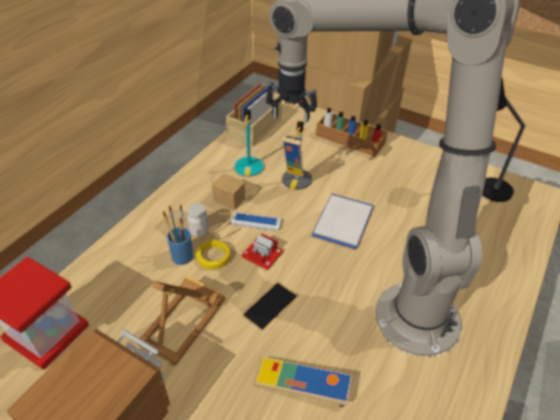

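View pics/d23.png

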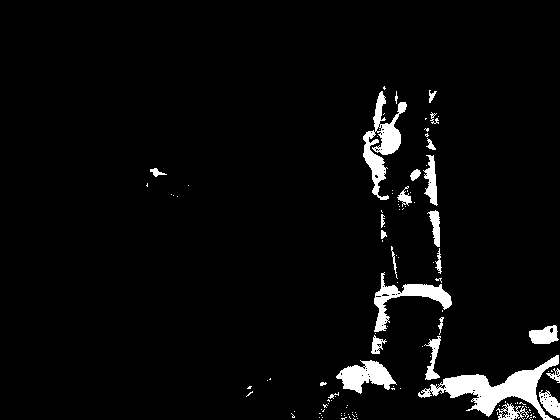

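>>> apply_moves(dp=[[0, 0, 0], [0, 0, 0], [0, 0, 0], [0, 0, 0], [0, 0, 0], [0, 0, 0], [0, 0, 0], [0, 0, 0], [0, 0, 0], [0, 0, 0], [0, 0, 0], [0, 0, 0], [0, 0, 0], [0, 0, 0], [0, 0, 0]], twist=[[0, 0, 0], [0, 0, 0], [0, 0, 0], [0, 0, 0], [0, 0, 0], [0, 0, 0], [0, 0, 0], [0, 0, 0], [0, 0, 0], [0, 0, 0], [0, 0, 0], [0, 0, 0], [0, 0, 0], [0, 0, 0], [0, 0, 0]], jaw=[0, 0, 0, 0, 0, 0, 0, 0, 0, 0, 0, 0, 0, 0, 0])

```text
clock: 25.35
tcp_pos: [0.5425, -0.1996, 0.5138]
orientation: [-3.111, -0.362, 0.025]
contact_force: [-0.5, 0.2, 0.0]
grip_width: 0.0853
```

Run:
```python
from h import *
print(r.hand_in())
```

```text
the job is handed in; nothing more can be done
None
```

The picture is hanging by its bar on the brass hook, and I handed the job in at 25.35 s of the 72 s; no verdict came back.

**What I did:**
1. I took the picture from the easel by its long edges, pushed it fully down into the red clip and let go.
2. I turned the hook clockwise to the yellow mark.
3. I gripped the picture again from above, with the hand vertical rather than coming in on the painted side, and lowered the bar onto the hook.

**What the last checks showed:**
- **In the clip:** the top stood at about 0.195 m, as it should when fully down, and the panel was within about 2° of upright.
- **Hook angle:** 103–105.6° across the cameras just after turning, against 102.6° for the mark, so about 0.01–0.05 rad off. After hanging, the hook still lines up with the mark in the last wrist picture.
- **Seating:** the wrist camera showed the hook's tip up through the gap between bar and panel. The picture leans with its foot towards the post, painted face outwards. I did not measure the final distance from bar to seat.
- **Swinging:** no image change around the picture over about 0.2 s, about 4 s after I let go of it. I then waited another 1.5 s before handing in.
- **Bystanders:** the top view matched the start picture, apart from the picture, the hook and the arm. The arm hid a strip of the view near the hook.

**Checks that disagreed:** two measurements on the hung picture were contaminated. The final hook line fit gave 97.9° because it picked up the panel's wood. The plane fit of the leaning face from the side camera was unusable, so I relied on the pictures for those two.

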